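# Find the food-processor disc that takes the drive stem and put the strangers away

### The job

Only one of the three food-processor discs on the chopping board belongs to this machine: find it by trying the drive stem in the hubs, turning the stem under light pressure until its square end drops into the socket, and never forcing it (no more than about 5 kg on a disc). Leave the stem standing in the disc that takes it all the way, its collar down on the hub and the disc still on the board, and lay the other two discs flat in the wooden tray. Leave everything else on the worktop as it is.

Things in the scene. Friction and masses are not known exactly. Their poses are not given: they have to be found in the camera images.
- stem_grip (a point): Grey plastic drive stem, 95 mm long, 0.09 kg, upright in the white stand at the start. This point: centre of its upper part, a square bar 24 mm wide, 54.5 mm tall, to be gripped on its flats; x, y square to the flats, z up along the stem. Under the bar is a round collar 38 mm across, 5 mm thick, its underside 32 mm below this point and resting on the stand at the start.
- stem_tip (a point): Lower end of the stem, on its axis, 67.5 mm below stem_grip. From the collar's underside down to here (35.5 mm) the stem is a square drive end, 16 mm wide (tapering to 14.6 mm over the last 2.5 mm), its flats in line with the upper bar's.
- stand: White plastic attachment stand, 70 x 118 mm and 42 mm high, fixed; origin under its centre, on the worktop. The stem stands in its middle hole, square, 19 mm wide, 38 mm deep; the collar rests on its top.
- chop_board: Wooden chopping board 290 (x) x 390 (y) x 15 mm on rubber feet, fixed; origin under its centre, z up.
- disc_a_hub (a point): Steel disc with two rings of large holes, 100 mm across, 5 mm thick, 0.21 to 0.37 kg, flat on the board, hub up. Its hub is a black round boss 48 mm across, from 5 to 42 mm above the disc's underside. This point: on the hub's axis, 23.5 mm above the underside, 18.5 mm below the hub's flat top. The hub has a round mouth 27 mm wide, 8 mm deep; see disc_b_hub and disc_c_hub.
- disc_b_hub (a point): The same for the disc with four rings of fine holes. All three discs have equal sizes. 9 mm below the hub's top begins the square socket, 18.5 mm wide, of a captive bush in the hub (up to 1.5 mm off the axis). The angle at which the socket stands is not known, differs in each disc and has nothing to do with this point's yaw; the bush stays put while the stem turns lightly on it.
- disc_c_hub (a point): The same for the disc with two slicing slots. In exactly one of the three discs, and which one changes, the socket is 28 mm deep and the stem goes in until its collar rests on the hub (stem_grip then 50.5 mm above this point). In the other two the socket narrows to 11 mm after 14 mm: the stem drops in but stops with its collar 12.5 mm above the hub.
- tray_in (a point): Wooden tray, fixed, 250 (x) x 146 (y) x 22 mm outside, walls 8 mm, floor 8 mm: 234 x 130 mm inside. This point is the centre of its inner floor; x along its length, z up. Two discs lie in it side by side along x.
- glass: Drinking glass, 81 mm across, 92 mm high, behind the tray; a bystander. Origin under its centre.
- salt: Salt shaker, 44 mm across, 90 mm high, left of the board; a bystander. Origin under its centre.
- mug: Mug, 88 mm across, 100 mm high, right of the stand; a bystander. Origin near the centre of its underside.
Things that resemble listed ones, but are neither listed nor needed, are in the scene too. What is shaped like the part that bears stem_grip but orange or yellow is not meant.

How it is judged:
By the outcome, as a careful person would: the job done as asked, in the order asked, and still so for the second after the job is handed in, with the robot touching nothing.
It also fails if it takes over 72 s, if anything falls off the work surface, if the arm or the gripper's body presses on something with over 40 N, if the wrist force passes 120 N, or if a joint passes its speed limit or range.

### The arm

A 7-joint arm with a two-finger parallel gripper is mounted at the origin on a cart in front of the work surface, level with it; the furniture and walls round the work are solid. World frame = base frame: x ahead of the robot, y to its left, z up, the work surface at z = 0. Lengths are in m, angles in rad, forces in N, time in s.
With the tool pointing down it reaches from about 0.425 to 0.8 m from the base axis. Payload 8.3 kg.
Tool frame: the origin (TCP) lies midway between the tips of the shut fingers; the grasp point (between the pads) lies arm.pinch_z behind it (arm.pinch_z is the distance from the TCP to the grasp point, in m); z points along the fingers, x is the direction in which the jaws open and shut, and the axes are right-handed (so a half turn about z gives the same grasp; the last joint's range is limited). The gripper opens to 85 mm and grips with 20 to 120 N. Pads are 22 mm wide; open, the fingers measure 114 mm over their backs; the gripper's body (76 mm by 85 mm) begins 54 mm behind the grasp point. The pads swing forward as they close: fully open they stand 13 mm farther back than shut.
Start: joints at [1.184, 0.383, 0.016, 1.37, -0.006, 1.388, -0.046], TCP at [0.199, -0.592, 0.231] pointing down, gripper open.
Joint ranges: [-2.95, 2.95], [-0.25, 2.06], [-1.52, 1.56], [0.18, 2.33], [-1.44, 4.58], [0.02, 2.06], [-3.01, 3.01]. Speed limits (rad/s): [2.39, 2.39, 3.01, 3.01, 3.14, 3.14, 3.14].

### API

Orientations are given as [roll, pitch, yaw] about the fixed x, y, z axes, in that order (R = Rz(yaw) Ry(pitch) Rx(roll)).
In Python, from workcell import arm gives the robot as it stands. The module is installed in compiled form; this text tells all that it offers.
- The arm moves only by the shell command python3 -m pendant 'ROWS' [OPENING] [FORCE]. ROWS is JSON, a list of rows, each an object of numbers: "tx", "ty", "tz": the shift along the tool's x, y, z in mm; "wx", "wy", "wz": the turn, a rotation vector about the tool's x, y, z in rad. In form: [{"tx": .., "ty": .., "tz": .., "wx": .., "wy": .., "wz": ..}, ...]. A call has 1 to 12 rows; each row shifts and turns the commanded pose from where the row before left it, along the tool's axes as they then stand; what a row does not reach is not made up. A row lasts 1/12 s, in which the tool goes at most 41.7 mm and 7.16 degrees, less where a joint would pass 70% of its speed; a pose out of reach is approached as far as the arm can. A call is refused whole if a number of a shift passes 41.7 or a number of a turn 0.125, either way. A call with a gripper value outside its range is refused whole. OPENING is the gripper's target within -1 to 1 (shut at 1, half-way at 0, fully open at -1), set as the call begins (- or left out, the last holds). The fingers move at their own pace and stop on an object; FORCE is the grip in N (left out, the last holds). Time passes only in rows, so rows that do not move let the fingers close. It gives the time, the measured TCP pose, the force and the opening at its end, in the units of the state.
- arm.get_state(): the state, without advancing time (a new reading comes with each control period).
- arm.get_image(name): name is "scene" or "top" or "wrist"; returns a dict with "image" (384x512x3 uint8, red, green, blue), "fx", "fy", "cx", "cy" (pixels), "R" (3x3) and "t" (3): a world point X has camera coordinates R X + t. Camera axes: x right, y down, z forward; pixel columns grow to the right and rows downward; lengths in m; the calibration is good to about 2 mm. A picture is of the moment at which its call begins. There is no depth.
- arm.sign_off(): hands the job in, once; it reports no verdict.
The state is a dict: "clock": time; "q": joint angles; "joint_velocities": joint speeds; "joint_efforts": joint torques, N m; "eef_pos": TCP position; "tcp_rot": TCP orientation; "wrist_force": force on the tool from outside, world axes, zero at the start; "wrist_torque": the same for the moment, N m; "gripper_width": opening from 0.0 (shut) to 1.0 (fully open).
Only numpy, scipy, OpenCV 4.12 (cv2) and the standard library are available. Lean on these libraries where they do the work, as an engineer would, in place of code of your own. Each camera call takes 0.05 s, during which the arm holds its last target.

## Working session

There is one attempt and no reset: what is moved stays moved. The work goes in short steps, Python scripts to look and compute and a shell command to move; the robot and the scene stay as the last step left them, time stands still between calls to the robot, and variables do not carry over. Pictures are saved under pics/ and viewed, and the job is handed in when it is done.

```bash
mkdir -p pics; python3 - <<'E'
from workcell import arm
import cv2
print(arm.pinch_z, arm.get_state())
for n in ("scene","top","wrist"):
    d=arm.get_image(n); cv2.imwrite(f"pics/{n}0.png",d["image"][:,:,::-1]); print(n,d["fx"],d["cx"],d["cy"],d["R"],d["t"])
E
```

```text
0.0187 {'clock': 0.0, 'q': array([ 1.18406274,  0.38421587,  0.0164186 ,  1.37113868, -0.00629877,
        1.38820766, -0.04653742]), 'joint_velocities': array([-0.0001417 ,  0.00071435,  0.00248282, -0.00188194, -0.00077594,
        0.00131828, -0.00020775]), 'joint_efforts': array([ 6.95257695e-04, -6.27600789e+01,  8.44650809e-01, -3.71813679e+01,
        1.64664251e-02,  1.44089307e-02, -1.61553100e-05]), 'eef_pos': array([ 0.19872776, -0.59203968,  0.23030012]), 'tcp_rot': array([ 3.14154121e+00,  1.91888184e-03, -1.24697753e+00]), 'wrist_force': array([-0.80219845,  0.13903568, -0.25403189]), 'wrist_torque': array([ 0.03233756, -0.02330189, -0.02329297]), 'gripper_width': 0.9986762617486893}
scene 447.1138874184545 252.97291719518097 193.6034076454069 [[ 0.49331312 -0.86971241 -0.01557189]
 [-0.41187739 -0.21778004 -0.88483268]
 [ 0.76615872  0.44291328 -0.46564863]] [-0.2713472   0.30688422  1.25387294]
top 451.9256773785954 251.38187666777685 198.42222775954033 [[-0.24027697 -0.97070183  0.00222257]
 [-0.85870816  0.21148649 -0.46679091]
 [ 0.45264475 -0.11406764 -0.88436491]] [0.1548271  0.55400129 1.67989891]
wrist 282.5363846779121 253.11096941535445 184.8297901719804 [[ 0.31802616 -0.94808101 -0.00132697]
 [-0.90313588 -0.30337492  0.30382437]
 [-0.28845268 -0.09542566 -0.95272713]] [-0.62397853 -0.04033468  0.37962633]
```

View pics/scene0.png

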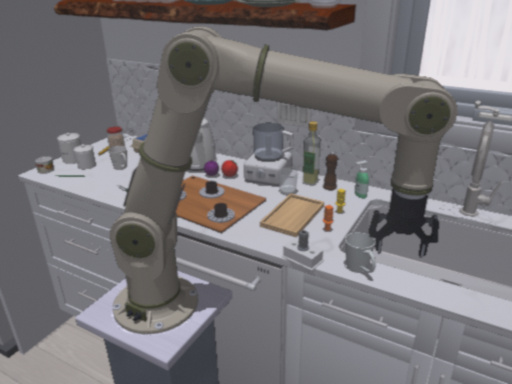

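View pics/top0.png

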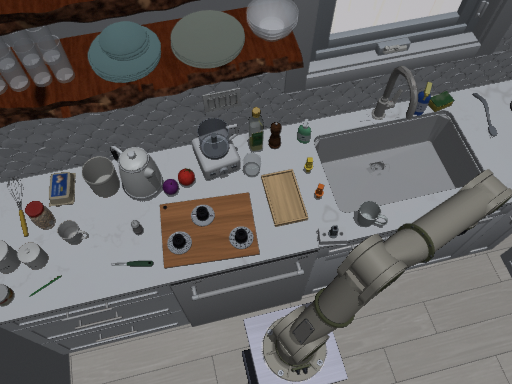

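View pics/wrist0.png

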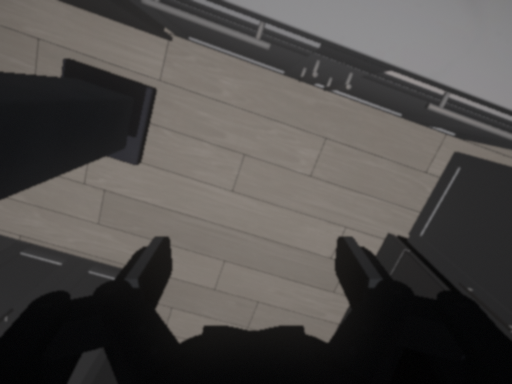

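```bash
cat > h.py <<'E'
import numpy as np, cv2
from workcell import arm
from scipy.spatial.transform import Rotation as Rn
def pix(d,X):
    c=d["R"]@np.asarray(X,float)+d["t"]; return np.array([d["fx"]*c[0]/c[2]+d["cx"], d["fy"]*c[1]/c[2]+d["cy"]])
def ray(d,u,v,z):
    R=np.asarray(d["R"]);t=np.asarray(d["t"]); C=-R.T@t
    r=R.T@np.array([(u-d["cx"])/d["fx"],(v-d["cy"])/d["fy"],1.]); return C+r*(z-C[2])/r[2]
def get(n,f=None):
    d=arm.get_image(n); 
    if f: cv2.imwrite(f"pics/{f}.png",d["image"][:,:,::-1])
    return d
def goal(p,yaw):
    """print tool-frame shift/turn from measured pose to TCP p, tool down with yaw"""
    s=arm.get_state(); R0=Rn.from_euler("xyz",s["tcp_rot"]); R1=Rn.from_euler("xyz",[np.pi,0,yaw])
    dt=R0.inv().apply(np.asarray(p)-s["eef_pos"])*1000
    w=(R0.inv()*R1).as_rotvec()
    print("shift tool mm",dt.round(1),"turn",w.round(3),"pos",s["eef_pos"].round(4),"rot",s["tcp_rot"].round(4),"clk",round(s["clock"],2))
E
python3 - <<'E'
import cv2
im=cv2.imread("pics/top0.png")
cv2.imwrite("pics/t1.png",cv2.resize(im[180:280,150:280],None,fx=6,fy=6,interpolation=cv2.INTER_CUBIC))
cv2.imwrite("pics/t2.png",cv2.resize(im[150:260,250:390],None,fx=5,fy=5,interpolation=cv2.INTER_CUBIC))
im=cv2.imread("pics/scene0.png")
cv2.imwrite("pics/s1.png",cv2.resize(im[160:280,150:390],None,fx=3.3,fy=3.3,interpolation=cv2.INTER_CUBIC))
E
```

```text
(no output)
```

View pics/t1.png

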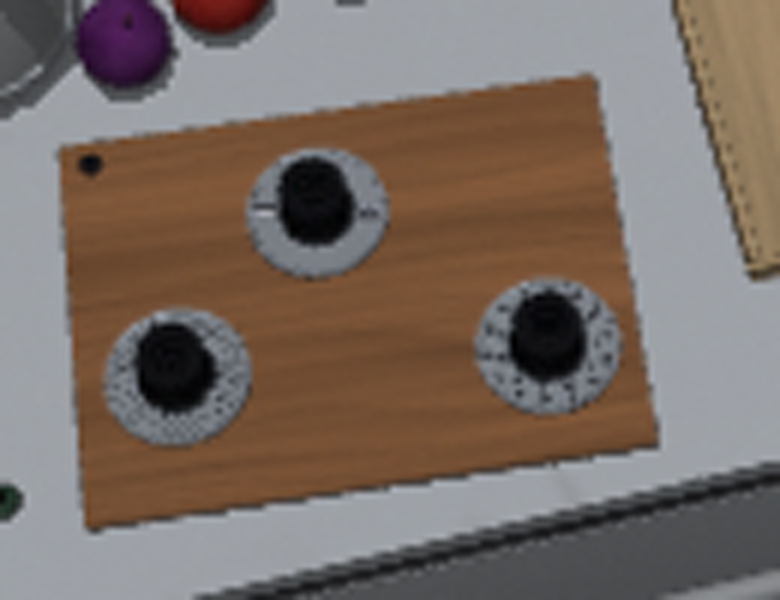

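View pics/t2.png

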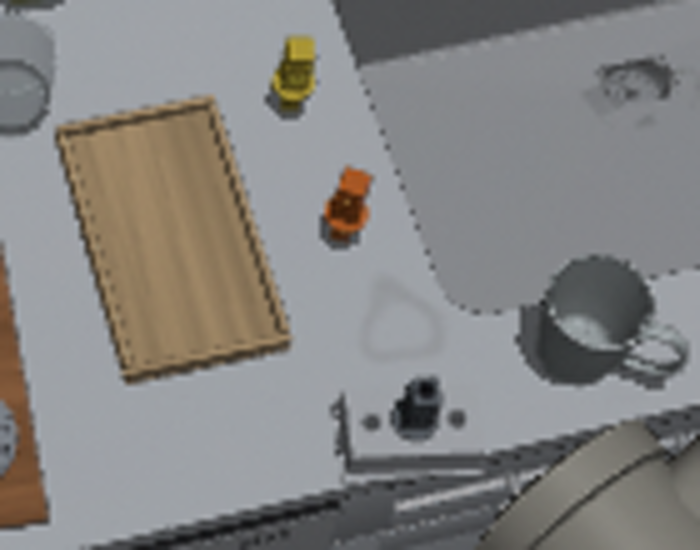

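View pics/s1.png

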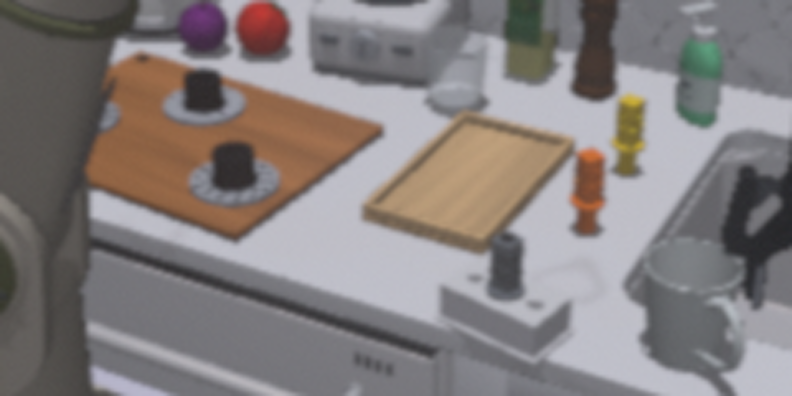

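```bash
cat > cal0.py <<'E'
from h import *
d=get("top"); d2=get("scene")
P=lambda u,v,z:print((u,v),ray(d,u,v,z).round(4))
print("stem top");P(335.6,227.6,.101)
print("hubs top z .065");[P(150+u/6,180+v/6,.065) for u,v in((548,313),(170,348),(313,186))]
print("disc centre, z~.025");[P(150+u/6,180+v/6,.025) for u,v in((548,347),(177,378),(317,213))]
print("board corners");[P(150+u/6,180+v/6,.02) for u,v in((60,148),(595,75),(657,442),(88,527))]
print("tray top corners");[P(250+u/5,150+v/5,.022) for u,v in((57,130),(210,98),(289,345),(126,381))]
print("stand");[P(250+u/5,150+v/5,.042) for u,v in((342,395),(348,460),(371,422),(457,418),(415,425))]
print("orange,yellow");[P(250+u/5,150+v/5,.035) for u,v in((347,212),(293,76))]
print("glass top");P(250+15/5,150+50/5,.092)
print("mug top");P(250+600/5,150+310/5,.1)
print("salt");P(137,222,.09)
E
python3 cal0.py
```

```text
stem top
(335.6, 227.6) [ 0.386  -0.2808  0.101 ]
hubs top z .065
(241.33333333333331, 232.16666666666666) [0.4719 0.0847 0.065 ]
(178.33333333333334, 238.0) [0.5076 0.336  0.065 ]
(202.16666666666666, 211.0) [0.6034 0.2201 0.065 ]
disc centre, z~.025
(241.33333333333331, 237.83333333333334) [0.4643 0.0872 0.025 ]
(179.5, 243.0) [0.5026 0.3378 0.025 ]
(202.83333333333334, 215.5) [0.6022 0.2213 0.025 ]
board corners
(160.0, 204.66666666666666) [0.6991 0.3894 0.02  ]
(249.16666666666669, 192.5) [0.6654 0.0047 0.02  ]
(259.5, 253.66666666666669) [0.3813 0.0313 0.02  ]
(164.66666666666666, 267.8333333333333) [0.4137 0.4134 0.02  ]
tray top corners
(261.4, 176.0) [ 0.7321 -0.0673  0.022 ]
(292.0, 169.6) [ 0.7316 -0.2081  0.022 ]
(307.8, 219.0) [ 0.482  -0.2044  0.022 ]
(275.2, 226.2) [ 0.4828 -0.0624  0.022 ]
stand
(318.4, 229.0) [ 0.4197 -0.2282  0.042 ]
(319.6, 242.0) [ 0.3636 -0.2153  0.042 ]
(324.2, 234.4) [ 0.391  -0.2439  0.042 ]
(341.4, 233.6) [ 0.3775 -0.3133  0.042 ]
(333.0, 235.0) [ 0.3798 -0.2779  0.042 ]
orange,yellow
(319.4, 192.4) [ 0.5856 -0.2872  0.035 ]
(308.6, 165.2) [ 0.7286 -0.2831  0.035 ]
glass top
(253.0, 160.0) [ 0.7789 -0.0403  0.092 ]
mug top
(370.0, 212.0) [ 0.4186 -0.439   0.1   ]
salt
(137, 222) [0.605  0.4842 0.09  ]
```

```bash
cat >> h.py <<'E'
def rows(p,yaw,n,rest=0):
    """even rows from measured pose"""
    s=arm.get_state(); R=Rn.from_euler("xyz",s["tcp_rot"]); R1=Rn.from_euler("xyz",[np.pi,0,yaw])
    p0=s["eef_pos"]; w=(R.inv()*R1).as_rotvec()/n
    print("total",np.linalg.norm(np.asarray(p)-p0)*1000//1,"turn/row",w.round(3))
    for i in range(n):
        print((R.inv().apply((np.asarray(p)-p0)/n)*1000).round(1)); R=R*Rn.from_rotvec(w)
E
python3 - <<'E'
from h import *
d=get("wrist"); s=arm.get_state(); R0=Rn.from_euler("xyz",s["tcp_rot"])
C=-np.asarray(d["R"]).T@d["t"]; print("cam in tool",R0.inv().apply(C-s["eef_pos"]),"fwd",R0.inv().apply(d["R"][2]),"right",R0.inv().apply(d["R"][0]))
rows([.386,-.281,.20],-.19,10)
E
```

```text
cam in tool [-0.00033689 -0.07677711 -0.14261921] fwd [1.38113236e-04 3.03780858e-01 9.52741923e-01] right [ 9.99999955e-01  2.11708376e-04 -2.12466962e-04]
total 364.0 turn/row [-0.     0.    -0.106]
[-23.6 -27.7   3.1]
[-20.5 -30.    3.1]
[-17.2 -32.    3.1]
[-13.8 -33.6   3.1]
[-10.1 -34.9   3.1]
[ -6.4 -35.8   3.1]
[ -2.6 -36.2   3.1]
[  1.2 -36.3   3.1]
[  5.1 -36.    3.1]
[  8.8 -35.2   3.1]
```

```bash
python3 -m pendant '[{"tx":-23.6,"ty":-27.7,"tz":3.1,"wz":-0.106},{"tx":-20.5,"ty":-30,"tz":3.1,"wz":-0.106},{"tx":-17.2,"ty":-32,"tz":3.1,"wz":-0.106},{"tx":-13.8,"ty":-33.6,"tz":3.1,"wz":-0.106},{"tx":-10.1,"ty":-34.9,"tz":3.1,"wz":-0.106},{"tx":-6.4,"ty":-35.8,"tz":3.1,"wz":-0.106},{"tx":-2.6,"ty":-36.2,"tz":3.1,"wz":-0.106},{"tx":1.2,"ty":-36.3,"tz":3.1,"wz":-0.106},{"tx":5.1,"ty":-36,"tz":3.1,"wz":-0.106},{"tx":8.8,"ty":-35.2,"tz":3.1,"wz":-0.106},{}]' -1 40
python3 - <<'E'
from h import *
s=arm.get_state(); print(s)
d=get("wrist"); im=d["image"][:,:,::-1]; print(pix(d,[.386,-.281,.101]))
cv2.imwrite("pics/w1.png",cv2.resize(im,None,fx=1.5,fy=1.5)); np.save("w1.npy",d,allow_pickle=True)
E
```

```text
{'clock': 0.3, 'q': array([ 1.18408173,  0.38372191,  0.01639963,  1.37044306, -0.00627174,
        1.38819365, -0.04651292]), 'joint_velocities': array([-0.00111263, -0.00033021,  0.00120333, -0.00080329, -0.00051996,
       -0.00200699, -0.00070969]), 'joint_efforts': array([-2.22727162e-03, -6.26637554e+01,  8.41207020e-01, -3.71472108e+01,
        1.63455913e-02,  8.04395095e-03,  2.43224866e-05]), 'eef_pos': array([ 0.19883767, -0.59234437,  0.23092305]), 'tcp_rot': array([ 3.14158663e+00,  7.16282448e-04, -1.24694516e+00]), 'wrist_force': array([ 1.18647477, -0.61015861, -0.48745982]), 'wrist_torque': array([ 0.0544791 , -0.02875684, -0.02470518]), 'gripper_width': 0.998319039813914}
[ -80.74204078 -202.53731999]invalid input
```

View pics/w1.png

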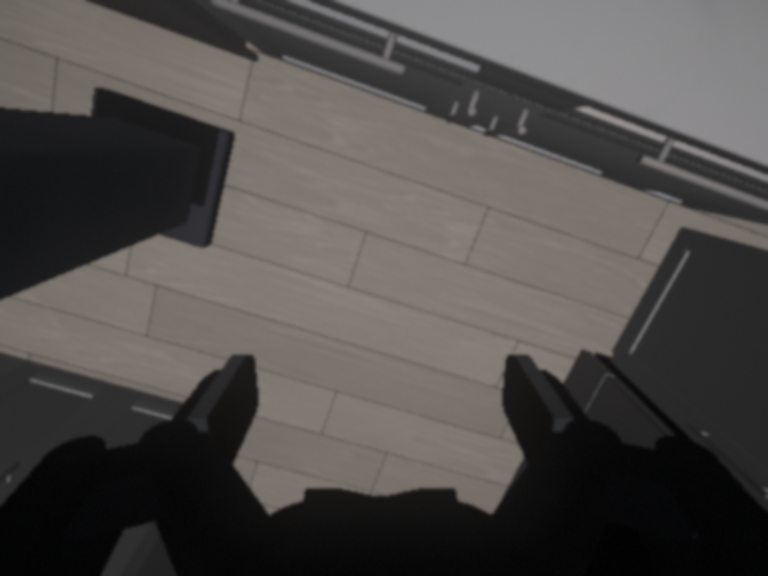

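The move was refused; the picture is still from the start pose. The empty row is the likely cause, so I'll use an explicit zero.

```bash
python3 -m pendant '[{"tx":-23.6,"ty":-27.7,"tz":3.1,"wz":-0.106},{"tx":-20.5,"ty":-30,"tz":3.1,"wz":-0.106},{"tx":-17.2,"ty":-32,"tz":3.1,"wz":-0.106},{"tx":-13.8,"ty":-33.6,"tz":3.1,"wz":-0.106},{"tx":-10.1,"ty":-34.9,"tz":3.1,"wz":-0.106},{"tx":-6.4,"ty":-35.8,"tz":3.1,"wz":-0.106},{"tx":-2.6,"ty":-36.2,"tz":3.1,"wz":-0.106},{"tx":1.2,"ty":-36.3,"tz":3.1,"wz":-0.106},{"tx":5.1,"ty":-36,"tz":3.1,"wz":-0.106},{"tx":8.8,"ty":-35.2,"tz":3.1,"wz":-0.106},{"tz":0}]' -1 40
cat > w.py <<'E'
import sys
from h import *
f=sys.argv[1]; X=eval(sys.argv[2])
s=arm.get_state(); print(s["clock"],s["eef_pos"].round(4),s["tcp_rot"].round(4))
d=get("wrist"); im=d["image"][:,:,::-1]; print(pix(d,X)*1.5)
cv2.imwrite(f"pics/{f}.png",cv2.resize(im,None,fx=1.5,fy=1.5)); np.save(f+".npy",d,allow_pickle=True)
E
python3 w.py w2 "[.386,-.281,.101]"
```

```text
0.35 [ 0.1989 -0.5924  0.2311] [-3.1416e+00  5.0000e-04 -1.2469e+00]
[-121.12251213 -303.66042573]invalid input
```

```bash
ls pics
```

```text
s1.png
scene0.png
t1.png
t2.png
top0.png
w1.png
w2.png
wrist0.png
```

View pics/w2.png

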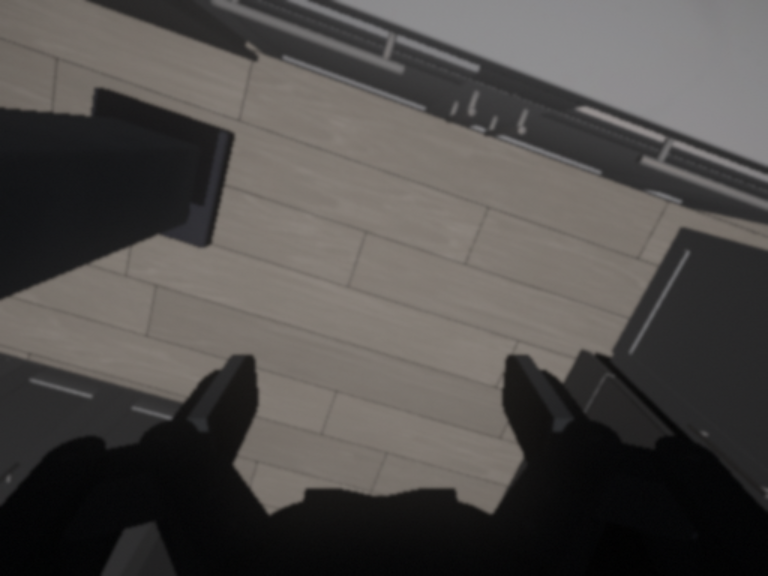

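Still the start view. I'll test which form is accepted, with all six keys.

```bash
python3 -m pendant '[{"tx":-23,"ty":-27,"tz":3,"wx":0,"wy":0,"wz":-0.106}]'
```

```text
clock: 0.48
eef_pos: [0.2115, -0.5663, 0.2278]
tcp_rot: [3.138, -0.001, -1.152]
wrist_force: [-1.4, -0.1, 0.1]
gripper_width: 0.999
```

```bash
python3 -m pendant '[{"tx":-20.5,"ty":-30,"tz":3.1,"wx":0,"wy":0,"wz":-0.106},{"tx":-17.2,"ty":-32,"tz":3.1,"wx":0,"wy":0,"wz":-0.106},{"tx":-13.8,"ty":-33.6,"tz":3.1,"wx":0,"wy":0,"wz":-0.106},{"tx":-10.1,"ty":-34.9,"tz":3.1,"wx":0,"wy":0,"wz":-0.106},{"tx":-6.4,"ty":-35.8,"tz":3.1,"wx":0,"wy":0,"wz":-0.106},{"tx":-2.6,"ty":-36.2,"tz":3.1,"wx":0,"wy":0,"wz":-0.106},{"tx":1.2,"ty":-36.3,"tz":3.1,"wx":0,"wy":0,"wz":-0.106},{"tx":5.1,"ty":-36,"tz":3.1,"wx":0,"wy":0,"wz":-0.106},{"tx":8.8,"ty":-35.2,"tz":3.1,"wx":0,"wy":0,"wz":-0.106},{"tx":0,"ty":0,"tz":0,"wx":0,"wy":0,"wz":0}]' -1 40
python3 w.py w3 "[.386,-.281,.101]"
```

```text
clock: 1.32
eef_pos: [0.3893, -0.2743, 0.2004]
tcp_rot: [-3.139, -0.001, -0.17]
wrist_force: [0.4, 0.4, 0.6]
gripper_width: 1.002
1.3167 [ 0.3893 -0.2743  0.2004] [-3.1392e+00 -1.2000e-03 -1.7010e-01]
[377.6612996  289.31269481]
```

View pics/w3.png

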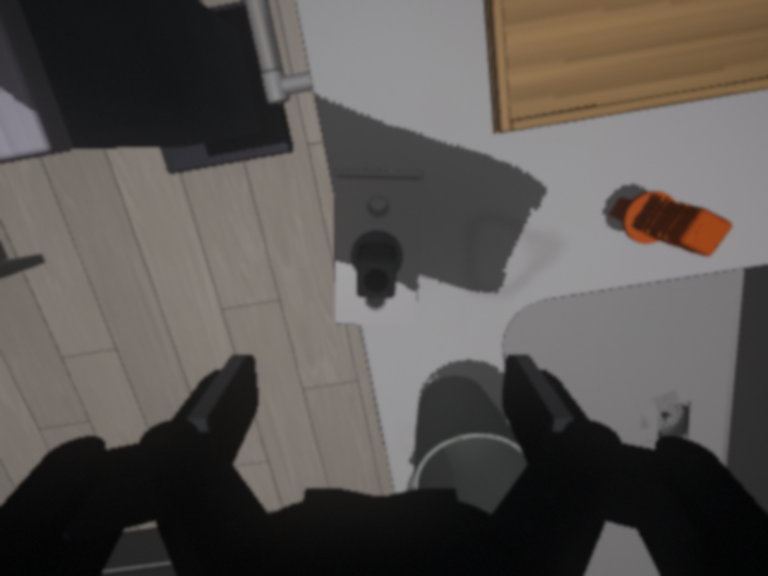

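The stem top is near pixel (375,282), about 8 px above its predicted position, and its flats look square to the image. I'll zoom in.

```bash
python3 - <<'E'
from h import *
d=np.load("w3.npy",allow_pickle=True).item(); im=d["image"][:,:,::-1]
c=im[100:230,210:300]; c=np.clip(c.astype(float)*1.8,0,255).astype(np.uint8)
cv2.imwrite("pics/w3z.png",cv2.resize(c,None,fx=4.6,fy=4.6,interpolation=cv2.INTER_CUBIC))
E
```

```text
(no output)
```

View pics/w3z.png

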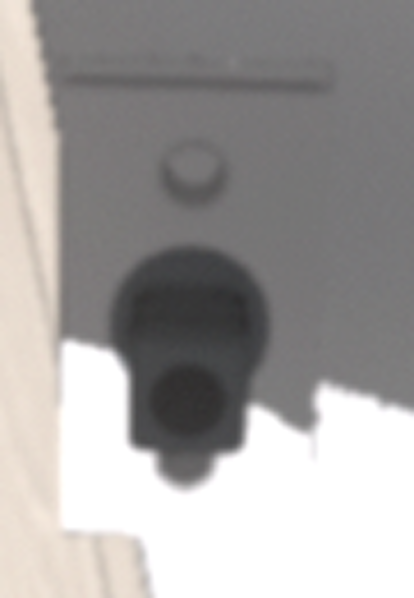

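```bash
python3 - <<'E'
from h import *
d=np.load("w3.npy",allow_pickle=True).item()
for u,v,z in((187,400,.101),(194,165,.042)): print(ray(d,210+u/4.6,100+v/4.6,z).round(4))
p=ray(d,210+187/4.6,100+400/4.6,.101)
goal([p[0],p[1],.074-.0187],-.15)
E
```

```text
[ 0.386  -0.2753  0.101 ]
[ 0.3937 -0.2382  0.042 ]
shift tool mm [ -1.9  -2.1 145.2] turn [-0.001 -0.001 -0.028] pos [ 0.3874 -0.2778  0.2005] rot [-3.1408e+00 -6.0000e-04 -1.7820e-01] clk 1.37
```

```bash
python3 -m pendant '[{"tx":-1,"ty":-1,"tz":30,"wx":0,"wy":0,"wz":-0.028},{"tx":-1,"ty":0,"tz":35,"wx":0,"wy":0,"wz":0},{"tx":0,"ty":0,"tz":20,"wx":0,"wy":0,"wz":0},{"tx":0,"ty":0,"tz":0,"wx":0,"wy":0,"wz":0},{"tx":0,"ty":0,"tz":0,"wx":0,"wy":0,"wz":0}]' -1 40
python3 w.py w4 "[.386,-.276,.101]"; python3 -c "
from h import *
d=np.load('w4.npy',allow_pickle=True).item(); c=d['image'][:,:,::-1][120:270,150:350]
cv2.imwrite('pics/w4z.png',cv2.resize(np.clip(c*1.7,0,255).astype(np.uint8),None,fx=4,fy=4,interpolation=cv2.INTER_CUBIC))"
```

```text
clock: 1.78
eef_pos: [0.3825, -0.2807, 0.1151]
tcp_rot: [-3.141, 0.002, -0.161]
wrist_force: [-0.1, -0.4, -0.2]
gripper_width: 1.003
1.7833 [ 0.3825 -0.2807  0.1151] [-3.1406e+00  1.8000e-03 -1.6080e-01]
[388.88988033 329.72723163]
```

View pics/w4z.png

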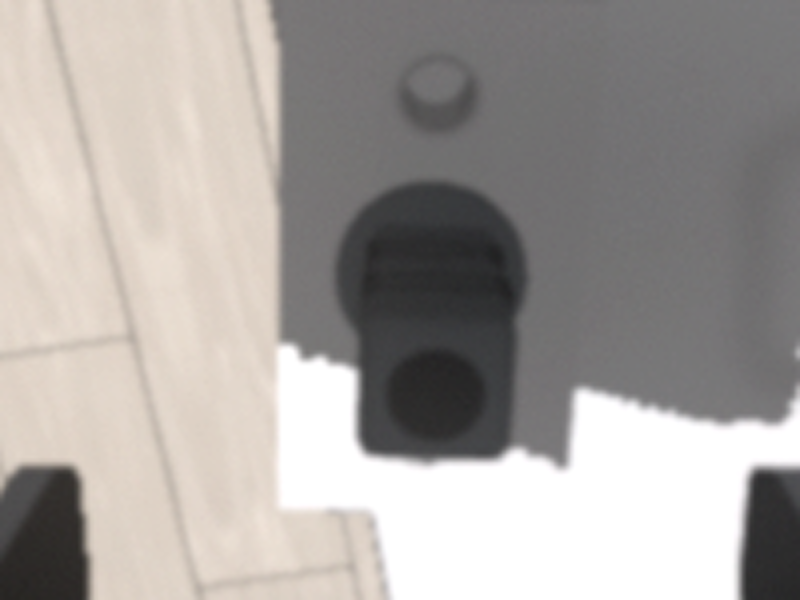

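```bash
python3 - <<'E'
from h import *
d=np.load("w4.npy",allow_pickle=True).item()
p=ray(d,150+436/4,120+395/4,.101); print(p, ray(d,150+438/4,120+82/4,.042))
goal([p[0],p[1],.074-.0187],-.145)
E
```

```text
[ 0.38595326 -0.27527577  0.101     ] [ 0.39332447 -0.23764143  0.042     ]
shift tool mm [ 1.3 -6.2 61.1] turn [ 0.    -0.001 -0.015] pos [ 0.3836 -0.2812  0.1164] rot [ 3.1413e+00 -6.0000e-04 -1.6050e-01] clk 1.83
```

```bash
python3 -m pendant '[{"tx":1.3,"ty":-6.2,"tz":20,"wx":0,"wy":0,"wz":-0.015},{"tx":0,"ty":0,"tz":25,"wx":0,"wy":0,"wz":0},{"tx":0,"ty":0,"tz":16,"wx":0,"wy":0,"wz":0},{"tx":0,"ty":0,"tz":0,"wx":0,"wy":0,"wz":0},{"tx":0,"ty":0,"tz":0,"wx":0,"wy":0,"wz":0}]' -1 60
python3 -m pendant '[{"tx":0,"ty":0,"tz":0,"wx":0,"wy":0,"wz":0},{"tx":0,"ty":0,"tz":0,"wx":0,"wy":0,"wz":0},{"tx":0,"ty":0,"tz":0,"wx":0,"wy":0,"wz":0},{"tx":0,"ty":0,"tz":0,"wx":0,"wy":0,"wz":0},{"tx":0,"ty":0,"tz":0,"wx":0,"wy":0,"wz":0},{"tx":0,"ty":0,"tz":0,"wx":0,"wy":0,"wz":0}]' 1 60
python3 w.py w5 "[.386,-.2755,.101]"
```

```text
clock: 2.25
eef_pos: [0.3863, -0.2751, 0.0557]
tcp_rot: [3.141, -0.001, -0.145]
wrist_force: [-0.8, 0.4, 0.9]
gripper_width: 1.001
clock: 2.75
eef_pos: [0.3861, -0.2747, 0.0551]
tcp_rot: [3.141, -0.001, -0.144]
wrist_force: [-1.3, 0.1, 4.4]
gripper_width: 0.276
2.75 [ 0.3861 -0.2747  0.0551] [ 3.141e+00 -1.000e-03 -1.440e-01]
[383.88337006 442.55859793]
```

View pics/w5.png

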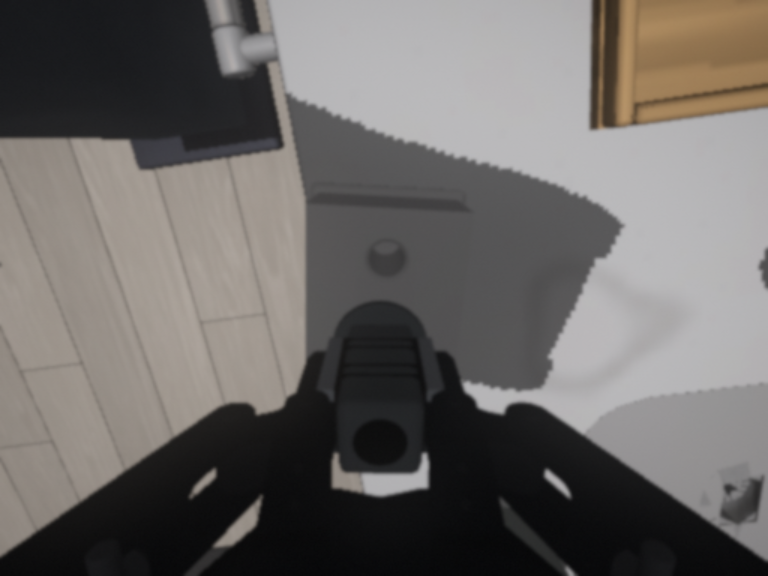

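Stem gripped: width 23.5 mm, square, and its top at (380,441) lies on the tool axis. Next I'll lift it and hover beside disc a for a look.

```bash
python3 -m pendant '[{"tx":0,"ty":0,"tz":-25,"wx":0,"wy":0,"wz":0},{"tx":0,"ty":0,"tz":-35,"wx":0,"wy":0,"wz":0},{"tx":2,"ty":-10,"tz":-25,"wx":0,"wy":0,"wz":0},{"tx":4,"ty":-35,"tz":-5,"wx":0,"wy":0,"wz":0},{"tx":4,"ty":-38,"tz":0,"wx":0,"wy":0,"wz":0},{"tx":4,"ty":-38,"tz":0,"wx":0,"wy":0,"wz":0},{"tx":4,"ty":-38,"tz":0,"wx":0,"wy":0,"wz":0},{"tx":4,"ty":-38,"tz":0,"wx":0,"wy":0,"wz":0},{"tx":5,"ty":-38,"tz":0,"wx":0,"wy":0,"wz":0},{"tx":5,"ty":-36,"tz":0,"wx":0,"wy":0,"wz":0},{"tx":5,"ty":-30,"tz":0,"wx":0,"wy":0,"wz":0},{"tx":0,"ty":-15,"tz":0,"wx":0,"wy":0,"wz":0}]' 1 60
python3 -m pendant '[{"tx":0,"ty":0,"tz":0,"wx":0,"wy":0,"wz":0},{"tx":0,"ty":0,"tz":0,"wx":0,"wy":0,"wz":0}]'
python3 w.py w6 "[.468,.086,.06]"
```

```text
clock: 3.8
eef_pos: [0.4683, 0.0376, 0.1447]
tcp_rot: [-3.14, -0.001, -0.139]
wrist_force: [-0.1, 0.9, -0.5]
gripper_width: 0.274
clock: 3.97
eef_pos: [0.4674, 0.0338, 0.1442]
tcp_rot: [-3.141, 0.001, -0.142]
wrist_force: [0.1, -1.2, -1.0]
gripper_width: 0.276
3.9667 [0.4674 0.0338 0.1442] [-3.1415e+00  7.0000e-04 -1.4160e-01]
[368.89648027 193.23393178]
```

View pics/w6.png

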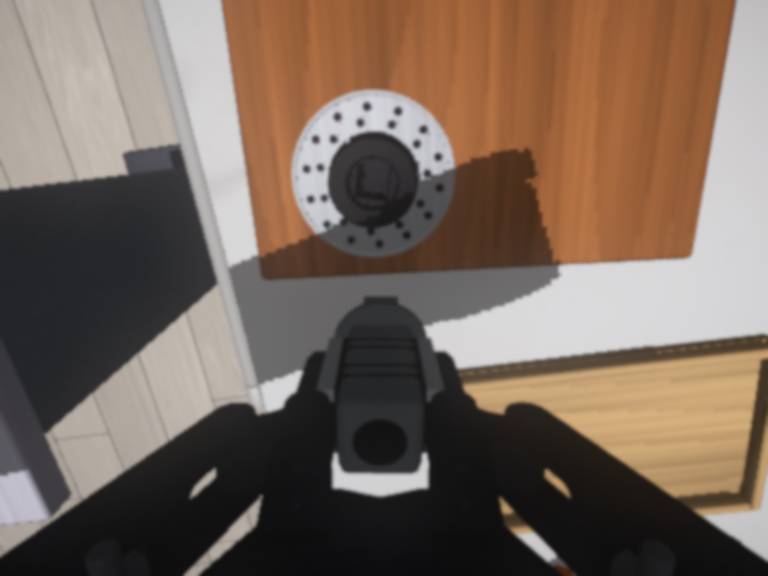

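Disc a is clearly visible, its hub near (372,181), and the square socket shows inside the mouth. I'll enlarge it.

```bash
cat > z.py <<'E'
import sys
from h import *
f,u0,v0,r,g=sys.argv[1],*map(float,sys.argv[2:6])
d=np.load(f+".npy",allow_pickle=True).item(); u0,v0,r=int(u0/1.5),int(v0/1.5),int(r)
c=d["image"][v0-r:v0+r,u0-r:u0+r,::-1].astype(float)
k=560/(2*r); print("offset",u0-r,v0-r,"scale",k)
cv2.imwrite(f"pics/{f}z{r}.png",cv2.resize(np.clip(c*g,0,255).astype(np.uint8),(560,560),interpolation=cv2.INTER_CUBIC))
E
python3 z.py w6 372 177 35 3.5; python3 z.py w6 372 174 60 1.0
```

```text
offset 213 83 scale 8.0
offset 188 56 scale 4.666666666666667
```

View pics/w6z35.png

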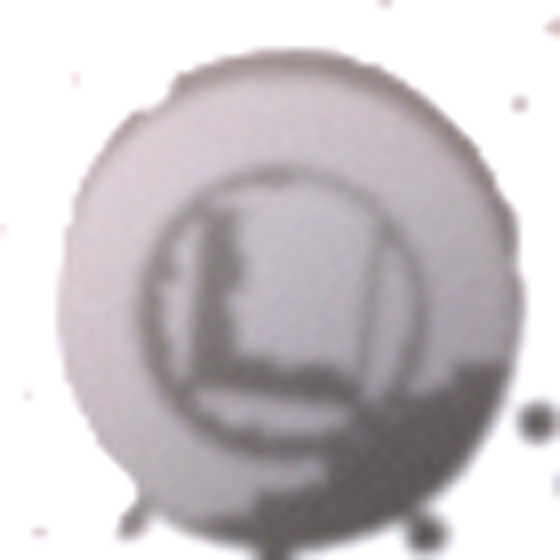

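View pics/w6z60.png

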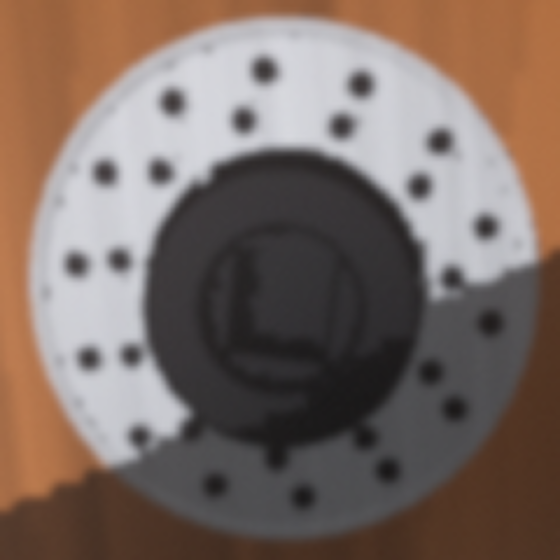

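```bash
python3 - <<'E'
from h import *
d=np.load("w6.npy",allow_pickle=True).item()
k=14/3; u,v=188+285/k,56+278/k
for zb in (.015,.018,.02,.023):
    z=zb+.005
    a=ray(d,188+30/k,v,z);b=ray(d,188+540/k,v,z);t=ray(d,u,56+17/k,z);bb=ray(d,u,56+540/k,z)
    print(zb,"widths",np.linalg.norm(a-b).round(4),np.linalg.norm(t-bb).round(4),"centre",((t+bb)/2).round(4),
     "mouth",ray(d,213+283/8,83+310/8,zb+.042).round(4),"socket",ray(d,213+285/8,83+303/8,zb+.033).round(4),
     "hub",ray(d,213+290/8,83+308/8,zb+.042).round(4))
    p=[ray(d,213+a/8,83+b/8,zb+.033) for a,b in((205,205),(195,390),(362,400),(380,218))]
    print([np.linalg.norm(p[i]-p[(i+1)%4]).round(4) for i in range(4)],[np.arctan2(*(p[i]-p[(i+1)%4])[1::-1]).round(3) for i in range(4)])
p=ray(d,213+285/8,83+303/8,.02+.033)
goal([p[0],p[1],.144],-.14)
E
```

```text
0.015 widths 0.1005 0.1007 centre [0.4706 0.0901 0.02  ] mouth [0.4706 0.0909 0.057 ] socket [0.4707 0.0908 0.048 ] hub [0.4714 0.091  0.057 ]
[np.float64(0.0188), np.float64(0.0175), np.float64(0.0186), np.float64(0.0179)] [np.float64(1.358), np.float64(2.941), np.float64(-1.806), np.float64(-0.213)]
0.018 widths 0.0994 0.0996 centre [0.4706 0.0903 0.023 ] mouth [0.4707 0.0912 0.06  ] socket [0.4708 0.091  0.051 ] hub [0.4714 0.0913 0.06  ]
[np.float64(0.0185), np.float64(0.0173), np.float64(0.0183), np.float64(0.0177)] [np.float64(1.358), np.float64(2.941), np.float64(-1.806), np.float64(-0.213)]
0.02 widths 0.0986 0.0988 centre [0.4707 0.0905 0.025 ] mouth [0.4708 0.0913 0.062 ] socket [0.4708 0.0912 0.053 ] hub [0.4715 0.0914 0.062 ]
[np.float64(0.0184), np.float64(0.0172), np.float64(0.0182), np.float64(0.0176)] [np.float64(1.358), np.float64(2.941), np.float64(-1.806), np.float64(-0.213)]
0.023 widths 0.0975 0.0977 centre [0.4708 0.0907 0.028 ] mouth [0.4709 0.0916 0.065 ] socket [0.4709 0.0915 0.056 ] hub [0.4716 0.0917 0.065 ]
[np.float64(0.0181), np.float64(0.0169), np.float64(0.0179), np.float64(0.0173)] [np.float64(1.358), np.float64(2.941), np.float64(-1.806), np.float64(-0.213)]
shift tool mm [ -5.  -58.7   0.1] turn [ 0.     0.001 -0.004] pos [0.4673 0.0324 0.1441] rot [ 3.1412e+00  7.0000e-04 -1.4390e-01] clk 4.02
```

```bash
python3 - <<'E'
from h import *
d=np.load("w6.npy",allow_pickle=True).item(); p=np.array([.4674,.0338,.1442])
for h in(.046,-.0488): 
  X=p+[0,0,h]; print(pix(d,X)*1.5)
c=d["image"][190:330,200:310,::-1].astype(float)
cv2.imwrite("pics/w6s.png",cv2.resize(np.clip(c*3,0,255).astype(np.uint8),None,fx=4,fy=4,interpolation=cv2.INTER_CUBIC))
E
```

```text
[383.64047556 440.18541033]
[381.8989961  309.45713132]
```

View pics/w6s.png

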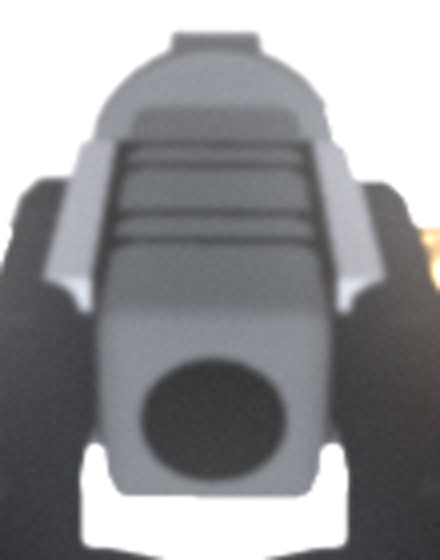

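```bash
python3 -m pendant '[{"tx":-2,"ty":-25,"tz":0,"wx":0,"wy":0,"wz":0},{"tx":-2,"ty":-25,"tz":10,"wx":0,"wy":0,"wz":0},{"tx":-0.8,"ty":-9.5,"tz":12,"wx":0,"wy":0,"wz":0.072},{"tx":0,"ty":0,"tz":8,"wx":0,"wy":0,"wz":0},{"tx":0,"ty":0,"tz":0,"wx":0,"wy":0,"wz":0},{"tx":0,"ty":0,"tz":0,"wx":0,"wy":0,"wz":0}]'
python3 w.py w7 "[.4708,.0911,.0585]"; python3 z.py w7 380 300 50 2.5
```

```text
clock: 4.52
eef_pos: [0.4711, 0.0905, 0.114]
tcp_rot: [3.14, 0.001, -0.217]
wrist_force: [0.3, -0.5, -1.4]
gripper_width: 0.274
4.5167 [0.4711 0.0905 0.114 ] [ 3.1404e+00  1.3000e-03 -2.1680e-01]
[380.90802183 303.21928887]
offset 203 150 scale 5.6
```

View pics/w7z50.png

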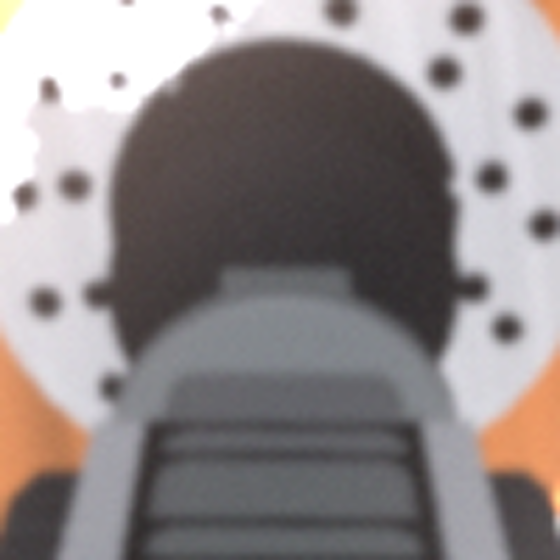

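```bash
python3 - <<'E'
from h import *
d=np.load("w7.npy",allow_pickle=True).item(); p=np.array([.4711,.0905,.114]); R=Rn.from_euler("xyz",[np.pi,0,-.2168])
f=lambda u,v,z:(R.inv().apply(ray(d,203+u/5.6,150+v/5.6,z)-p)*1000).round(2)
for zt in(.0565,.0585,.0605):print("hub far edge",f(284,40,zt),"sides",f(112,205,zt),f(455,205,zt))
print("tip",f(222,268,.114-.0488),f(352,268,.114-.0488))
goal([.4708,.0911,.100],-.215)
E
```

```text
hub far edge [ -0.6  -34.51  57.5 ] sides [-23.49 -12.15  57.5 ] [ 22.17 -12.15  57.5 ]
hub far edge [ -0.61 -34.95  55.5 ] sides [-23.26 -12.81  55.5 ] [ 21.94 -12.81  55.5 ]
hub far edge [ -0.61 -35.38  53.5 ] sides [-23.04 -13.46  53.5 ] [ 21.71 -13.46  53.5 ]
tip [-8.6  -6.45 48.8 ] [ 8.17 -6.45 48.8 ]
shift tool mm [-0.9 -0.3 14.5] turn [ 0.001  0.    -0.002] pos [0.4716 0.0906 0.1145] rot [ 3.1408e+00  3.0000e-04 -2.1730e-01] clk 4.57
```

```bash
python3 -m pendant '[{"tx":-0.7,"ty":-1,"tz":2,"wx":0,"wy":0,"wz":0},{"tx":0,"ty":0,"tz":5,"wx":0,"wy":0,"wz":0},{"tx":0,"ty":0,"tz":5,"wx":0,"wy":0,"wz":0},{"tx":0,"ty":0,"tz":2,"wx":0,"wy":0,"wz":0},{"tx":0,"ty":0,"tz":0,"wx":0,"wy":0,"wz":0}]'
python3 -m pendant '[{"tx":0,"ty":0,"tz":2,"wx":0,"wy":0,"wz":0},{"tx":0,"ty":0,"tz":2,"wx":0,"wy":0,"wz":0},{"tx":0,"ty":0,"tz":0,"wx":0,"wy":0,"wz":0}]'
```

```text
clock: 4.98
eef_pos: [0.4705, 0.0933, 0.0997]
tcp_rot: [3.141, 0.001, -0.216]
wrist_force: [-0.4, -1.2, -1.7]
gripper_width: 0.274
clock: 5.23
eef_pos: [0.4713, 0.0937, 0.0965]
tcp_rot: [-3.141, -0.001, -0.216]
wrist_force: [0.0, -0.6, 0.7]
gripper_width: 0.273
```

```bash
python3 -m pendant '[{"tx":0,"ty":0,"tz":2,"wx":0,"wy":0,"wz":0},{"tx":0,"ty":0,"tz":1,"wx":0,"wy":0,"wz":0},{"tx":0,"ty":0,"tz":0,"wx":0,"wy":0,"wz":0}]'
python3 -c "
from h import *
for i in range(1):
  s=arm.get_state(); print(s['eef_pos'],s['wrist_force'],s['wrist_torque'])"
```

```text
clock: 5.48
eef_pos: [0.472, 0.0941, 0.0956]
tcp_rot: [-3.141, -0.003, -0.216]
wrist_force: [-6.6, -1.9, 21.9]
gripper_width: 0.275
[0.47204592 0.09414429 0.09561561] [-6.58859462 -1.89960867 21.89410764] [-0.4252873   1.59352248  0.00640088]
```

```bash
python3 -m pendant '[{"tx":-0.6,"ty":1,"tz":-1,"wx":0,"wy":0,"wz":0},{"tx":0,"ty":1,"tz":0,"wx":0,"wy":0,"wz":0},{"tx":0,"ty":0,"tz":1,"wx":0,"wy":0,"wz":0},{"tx":0,"ty":0,"tz":0,"wx":0,"wy":0,"wz":0}]'

```

```text
clock: 5.82
eef_pos: [0.4715, 0.0934, 0.0957]
tcp_rot: [-3.139, -0.004, -0.215]
wrist_force: [-4.1, 1.9, 17.7]
gripper_width: 0.269
```

```bash
python3 -m pendant '[{"tx":0,"ty":0,"tz":0,"wx":0,"wy":0,"wz":0.04},{"tx":0,"ty":0,"tz":0,"wx":0,"wy":0,"wz":0.04},{"tx":0,"ty":0,"tz":0,"wx":0,"wy":0,"wz":0}]'
python3 -m pendant '[{"tx":0,"ty":0,"tz":0,"wx":0,"wy":0,"wz":-0.08},{"tx":0,"ty":0,"tz":0,"wx":0,"wy":0,"wz":-0.08},{"tx":0,"ty":0,"tz":0,"wx":0,"wy":0,"wz":0}]'
```

```text
clock: 6.07
eef_pos: [0.4711, 0.0935, 0.0957]
tcp_rot: [-3.14, -0.003, -0.297]
wrist_force: [-5.0, 1.2, 18.5]
gripper_width: 0.271
clock: 6.32
eef_pos: [0.4719, 0.0931, 0.0957]
tcp_rot: [-3.14, -0.004, -0.13]
wrist_force: [-2.3, 0.6, 15.1]
gripper_width: 0.275
```

```bash
python3 w.py w8 "[.4708,.0911,.0585]"; python3 z.py w8 380 300 50 4; python3 - <<'E'
from h import *
d=get("top"); c=d["image"][200:260,215:275,::-1]
d2=get("scene"); c2=d2["image"][170:230,190:250,::-1]
cv2.imwrite("pics/ts8.png",cv2.resize(np.hstack([c,c2]),None,fx=6.5,fy=6.5,interpolation=cv2.INTER_CUBIC))
E
```

```text
6.3167 [0.4719 0.0931 0.0957] [-3.1399 -0.0045 -0.1301]
[379.81513149 323.45652961]
offset 203 150 scale 5.6
```

View pics/w8z50.png

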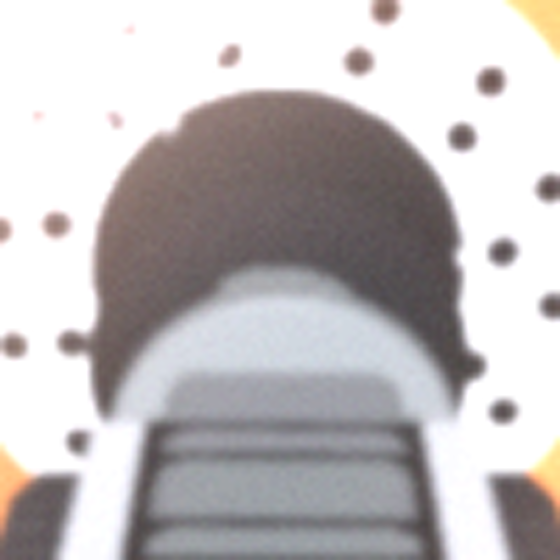

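View pics/ts8.png

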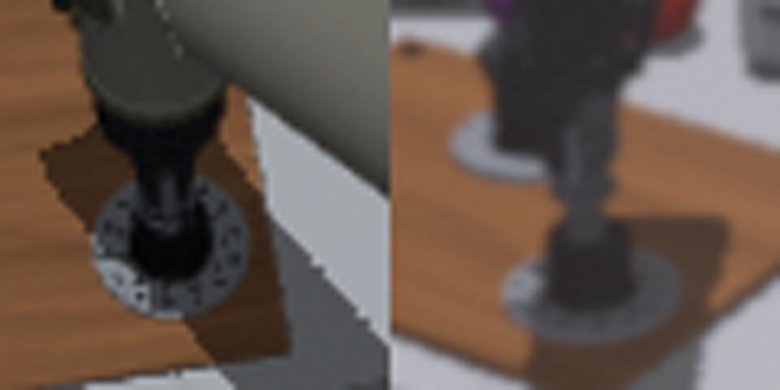

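```bash
python3 - <<'E'
from h import *
for n,yaw,p,hr,cr in(("w8",-.1301,[.4719,.0931,.0957],268,292),("w7",-.2168,[.4711,.0905,.114],None,292)):
  d=np.load(n+".npy",allow_pickle=True).item(); R=Rn.from_euler("xyz",[np.pi,0,yaw])
  f=lambda u,v,z:(R.inv().apply(ray(d,203+u/5.6,150+v/5.6,z)-p)*1000).round(2)
  if hr:
    for zt in(.0545,.0565,.0585):print("mouth near edge (+13.5)",f(285,hr,zt)); 
    for z in (.0195,.0215):print("hub base (+24)",f(280,92,z))
    print(f(95,250,.0565),f(462,250,.0565))
  for h in(-.0133,-.0083): print("collar near edge (+19)",f(287,cr,p[2]+h), f(116,400,p[2]+h),f(458,400,p[2]+h))
E
```

```text
mouth near edge (+13.5) [-0.33 -9.51 41.2 ]
mouth near edge (+13.5) [ -0.35 -10.25  39.2 ]
mouth near edge (+13.5) [ -0.37 -10.99  37.2 ]
hub base (+24) [ -0.78 -23.26  76.2 ]
hub base (+24) [ -0.79 -23.75  74.2 ]
[-23.53 -12.64  39.2 ] [ 21.27 -12.54  39.2 ]
collar near edge (+19) [ -0.34 -17.11  13.3 ] [-18.79  -4.68  13.3 ] [18.15 -4.58 13.3 ]
collar near edge (+19) [ -0.39 -19.05   8.3 ] [-18.24  -7.01   8.3 ] [17.51 -6.92  8.3 ]
collar near edge (+19) [ -0.34 -16.98  13.3 ] [-18.8   -4.48  13.3 ] [18.14 -4.48 13.3 ]
collar near edge (+19) [ -0.36 -18.92   8.3 ] [-18.22  -6.83   8.3 ] [17.53 -6.83  8.3 ]
```

```bash
python3 -m pendant '[{"tx":0,"ty":0,"tz":-2.5,"wx":0,"wy":0,"wz":0.085},{"tx":-0.8,"ty":0,"tz":0,"wx":0,"wy":0,"wz":0},{"tx":0,"ty":0,"tz":0,"wx":0,"wy":0,"wz":0}]'
python3 -m pendant '[{"tx":0,"ty":0,"tz":2,"wx":0,"wy":0,"wz":0},{"tx":0,"ty":0,"tz":0.5,"wx":0,"wy":0,"wz":0},{"tx":0,"ty":0,"tz":0,"wx":0,"wy":0,"wz":0}]'
```

```text
clock: 6.72
eef_pos: [0.469, 0.0922, 0.0959]
tcp_rot: [-3.142, -0.0, -0.219]
wrist_force: [0.0, 0.5, -1.0]
gripper_width: 0.269
clock: 6.97
eef_pos: [0.4689, 0.092, 0.093]
tcp_rot: [3.142, 0.001, -0.22]
wrist_force: [-0.2, 0.4, -0.9]
gripper_width: 0.273
```

```bash
python3 -m pendant '[{"tx":0,"ty":0,"tz":2,"wx":0,"wy":0,"wz":0},{"tx":0,"ty":0,"tz":1,"wx":0,"wy":0,"wz":0},{"tx":0,"ty":0,"tz":0,"wx":0,"wy":0,"wz":0}]'

```

```text
clock: 7.22
eef_pos: [0.4689, 0.092, 0.09]
tcp_rot: [3.142, 0.001, -0.221]
wrist_force: [0.3, 0.1, -0.9]
gripper_width: 0.274
```

```bash
python3 -m pendant '[{"tx":0,"ty":0,"tz":2,"wx":0,"wy":0,"wz":0},{"tx":0,"ty":0,"tz":2,"wx":0,"wy":0,"wz":0},{"tx":0,"ty":0,"tz":1,"wx":0,"wy":0,"wz":0},{"tx":0,"ty":0,"tz":0,"wx":0,"wy":0,"wz":0}]'
python3 -m pendant '[{"tx":0,"ty":0,"tz":1,"wx":0,"wy":0,"wz":0},{"tx":0,"ty":0,"tz":1,"wx":0,"wy":0,"wz":0},{"tx":0,"ty":0,"tz":1,"wx":0,"wy":0,"wz":0},{"tx":0,"ty":0,"tz":0,"wx":0,"wy":0,"wz":0}]'
```

```text
clock: 7.55
eef_pos: [0.469, 0.092, 0.0851]
tcp_rot: [3.142, 0.0, -0.221]
wrist_force: [-0.6, 0.3, -1.4]
gripper_width: 0.274
clock: 7.88
eef_pos: [0.4691, 0.0921, 0.0822]
tcp_rot: [3.142, 0.0, -0.221]
wrist_force: [-0.6, -0.5, -0.7]
gripper_width: 0.273
```

```bash
python3 -m pendant '[{"tx":0,"ty":0,"tz":1,"wx":0,"wy":0,"wz":0},{"tx":0,"ty":0,"tz":1,"wx":0,"wy":0,"wz":0},{"tx":0,"ty":0,"tz":0,"wx":0,"wy":0,"wz":0}]'
python3 -m pendant '[{"tx":0,"ty":0,"tz":1,"wx":0,"wy":0,"wz":0},{"tx":0,"ty":0,"tz":1,"wx":0,"wy":0,"wz":0},{"tx":0,"ty":0,"tz":0,"wx":0,"wy":0,"wz":0}]'
```

```text
clock: 8.13
eef_pos: [0.4691, 0.092, 0.0803]
tcp_rot: [-3.142, 0.0, -0.221]
wrist_force: [-0.2, 0.1, -1.4]
gripper_width: 0.275
clock: 8.38
eef_pos: [0.4691, 0.0921, 0.0782]
tcp_rot: [-3.142, 0.0, -0.221]
wrist_force: [0.2, 0.4, -1.2]
gripper_width: 0.273
```

```bash
python3 -m pendant '[{"tx":0,"ty":0,"tz":2,"wx":0,"wy":0,"wz":0},{"tx":0,"ty":0,"tz":2,"wx":0,"wy":0,"wz":0},{"tx":0,"ty":0,"tz":0,"wx":0,"wy":0,"wz":0}]'
python3 -m pendant '[{"tx":0,"ty":0,"tz":1,"wx":0,"wy":0,"wz":0},{"tx":0,"ty":0,"tz":1,"wx":0,"wy":0,"wz":0},{"tx":0,"ty":0,"tz":0,"wx":0,"wy":0,"wz":0}]'
```

```text
clock: 8.63
eef_pos: [0.4689, 0.092, 0.074]
tcp_rot: [3.141, 0.001, -0.221]
wrist_force: [0.4, 0.1, -0.6]
gripper_width: 0.279
clock: 8.88
eef_pos: [0.4691, 0.092, 0.0722]
tcp_rot: [3.142, 0.0, -0.221]
wrist_force: [0.4, 0.3, -1.7]
gripper_width: 0.27
```

```bash
python3 -m pendant '[{"tx":0,"ty":0,"tz":1,"wx":0,"wy":0,"wz":0},{"tx":0,"ty":0,"tz":1,"wx":0,"wy":0,"wz":0},{"tx":0,"ty":0,"tz":0,"wx":0,"wy":0,"wz":0}]'
python3 w.py w9 "[.469,.092,.0585]"; python3 z.py w9 380 300 60 3.5
```

```text
clock: 9.13
eef_pos: [0.4691, 0.092, 0.0703]
tcp_rot: [-3.142, 0.0, -0.221]
wrist_force: [0.1, -0.9, -0.7]
gripper_width: 0.272
9.1333 [0.4691 0.092  0.0703] [-3.1416e+00  1.0000e-04 -2.2100e-01]
[381.91328813 344.14129205]
offset 193 140 scale 4.666666666666667
```

View pics/w9z60.png

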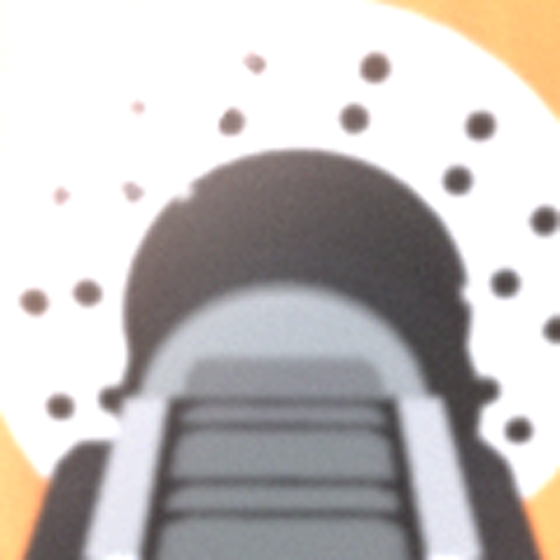

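Disc a is taking the stem: it is now 25 mm past the bush contact, with no force. I'll go down to collar contact.

```bash
python3 -m pendant '[{"tx":0,"ty":0,"tz":1,"wx":0,"wy":0,"wz":0},{"tx":0,"ty":0,"tz":0.5,"wx":0,"wy":0,"wz":0},{"tx":0,"ty":0,"tz":0,"wx":0,"wy":0,"wz":0}]'
python3 -m pendant '[{"tx":0,"ty":0,"tz":0.7,"wx":0,"wy":0,"wz":0},{"tx":0,"ty":0,"tz":0,"wx":0,"wy":0,"wz":0}]'
```

```text
clock: 9.43
eef_pos: [0.4693, 0.0921, 0.0701]
tcp_rot: [3.141, -0.001, -0.221]
wrist_force: [-6.8, -2.3, 15.2]
gripper_width: 0.276
clock: 9.6
eef_pos: [0.4693, 0.0921, 0.0701]
tcp_rot: [3.141, -0.001, -0.221]
wrist_force: [-9.1, -2.9, 23.2]
gripper_width: 0.274
```

```bash
python3 -m pendant '[{"tx":0,"ty":0,"tz":-1.2,"wx":0,"wy":0,"wz":0},{"tx":0,"ty":0,"tz":0,"wx":0,"wy":0,"wz":0}]'
python3 -m pendant '[{"tx":0,"ty":0,"tz":0,"wx":0,"wy":0,"wz":0},{"tx":0,"ty":0,"tz":0,"wx":0,"wy":0,"wz":0},{"tx":0,"ty":0,"tz":0,"wx":0,"wy":0,"wz":0},{"tx":0,"ty":0,"tz":0,"wx":0,"wy":0,"wz":0}]' -0.6
```

```text
clock: 9.77
eef_pos: [0.4696, 0.0922, 0.0702]
tcp_rot: [-3.141, -0.001, -0.221]
wrist_force: [-3.8, -0.8, 11.3]
gripper_width: 0.273
clock: 10.1
eef_pos: [0.4691, 0.0921, 0.0692]
tcp_rot: [-3.141, 0.0, -0.221]
wrist_force: [-0.1, -0.2, -0.0]
gripper_width: 0.796
```

```bash
python3 -m pendant '[{"tx":0,"ty":0,"tz":-20,"wx":0,"wy":0,"wz":0},{"tx":0,"ty":0,"tz":-40,"wx":0,"wy":0,"wz":0},{"tx":0,"ty":0,"tz":-31,"wx":0,"wy":0,"wz":0},{"tx":24,"ty":-22,"tz":0,"wx":0,"wy":0,"wz":0},{"tx":28,"ty":-26,"tz":0,"wx":0,"wy":0,"wz":0},{"tx":28,"ty":-26,"tz":0,"wx":0,"wy":0,"wz":0},{"tx":24,"ty":-22,"tz":0,"wx":0,"wy":0,"wz":0},{"tx":10,"ty":-10,"tz":0,"wx":0,"wy":0,"wz":0},{"tx":0,"ty":0,"tz":0,"wx":0,"wy":0,"wz":0},{"tx":0,"ty":0,"tz":0,"wx":0,"wy":0,"wz":0}]'
python3 w.py w10 "[.604,.221,.057]"
```

```text
clock: 10.93
eef_pos: [0.6034, 0.1712, 0.1594]
tcp_rot: [-3.141, 0.002, -0.22]
wrist_force: [-0.5, -0.4, -0.5]
gripper_width: 0.803
10.9333 [0.6034 0.1712 0.1594] [-3.1413e+00  1.8000e-03 -2.2000e-01]
[363.64996498 194.85913166]
```

View pics/w10.png

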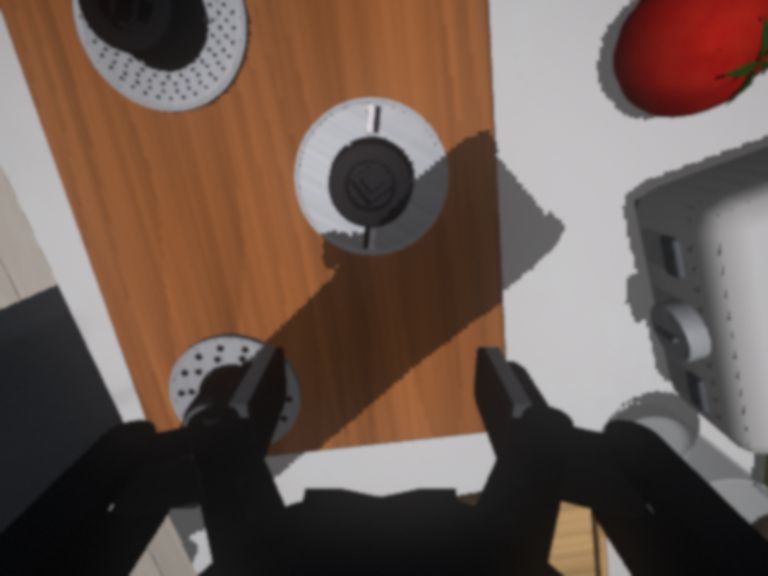

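```bash
python3 - <<'E'
from h import *
d=np.load("w10.npy",allow_pickle=True).item()
h=ray(d,371/1.5,183/1.5,.057); dc=ray(d,371.5/1.5,176/1.5,.02); print(h,dc)
c=(h+dc)/2+[-.0012,.0008,0]; print(c)
goal([c[0],c[1],.024],-.22)
E
```

```text
[0.60959399 0.22655958 0.057     ] [0.60941521 0.22773495 0.02      ]
[0.6083046  0.22794727 0.0385    ]
shift tool mm [ -7.3 -57.2 135.8] turn [ 0.     0.001 -0.001] pos [0.6031 0.1705 0.1598] rot [ 3.1413e+00  1.3000e-03 -2.2060e-01] clk 10.98
```

```bash
python3 -m pendant '[{"tx":-3,"ty":-27,"tz":0,"wx":0,"wy":0,"wz":0},{"tx":-4.3,"ty":-30.2,"tz":30,"wx":0,"wy":0,"wz":0},{"tx":0,"ty":0,"tz":35,"wx":0,"wy":0,"wz":0},{"tx":0,"ty":0,"tz":30,"wx":0,"wy":0,"wz":0},{"tx":0,"ty":0,"tz":25,"wx":0,"wy":0,"wz":0},{"tx":0,"ty":0,"tz":12,"wx":0,"wy":0,"wz":0},{"tx":0,"ty":0,"tz":0,"wx":0,"wy":0,"wz":0},{"tx":0,"ty":0,"tz":0,"wx":0,"wy":0,"wz":0}]'
python3 -m pendant '[{"tx":0,"ty":0,"tz":0,"wx":0,"wy":0,"wz":0}]'
```

```text
clock: 11.65
eef_pos: [0.609, 0.2266, 0.03]
tcp_rot: [3.142, -0.0, -0.222]
wrist_force: [0.8, 0.1, 0.9]
gripper_width: 0.801
clock: 11.73
eef_pos: [0.6101, 0.2274, 0.0316]
tcp_rot: [-3.14, -0.003, -0.222]
wrist_force: [-0.2, 0.3, 0.8]
gripper_width: 0.799
```

```bash
python3 -m pendant '[{"tx":-1,"ty":0,"tz":4,"wx":0,"wy":0,"wz":0},{"tx":0,"ty":0,"tz":0,"wx":0,"wy":0,"wz":0}]'
python3 -m pendant '[{"tx":0,"ty":0,"tz":0,"wx":0,"wy":0,"wz":0},{"tx":0,"ty":0,"tz":0,"wx":0,"wy":0,"wz":0},{"tx":0,"ty":0,"tz":0,"wx":0,"wy":0,"wz":0},{"tx":0,"ty":0,"tz":0,"wx":0,"wy":0,"wz":0}]' 1 80
python3 w.py w11 "[.6083,.228,.057]"
```

```text
clock: 11.9
eef_pos: [0.6086, 0.2276, 0.0264]
tcp_rot: [-3.141, -0.002, -0.221]
wrist_force: [0.4, -0.8, 0.1]
gripper_width: 0.802
clock: 12.23
eef_pos: [0.6087, 0.2276, 0.0264]
tcp_rot: [-3.141, -0.002, -0.221]
wrist_force: [-1.2, -0.6, 6.0]
gripper_width: 0.545
12.2333 [0.6087 0.2276 0.0264] [-3.1407e+00 -1.5000e-03 -2.2110e-01]
[381.81895808 405.56829354]
```

View pics/w11.png

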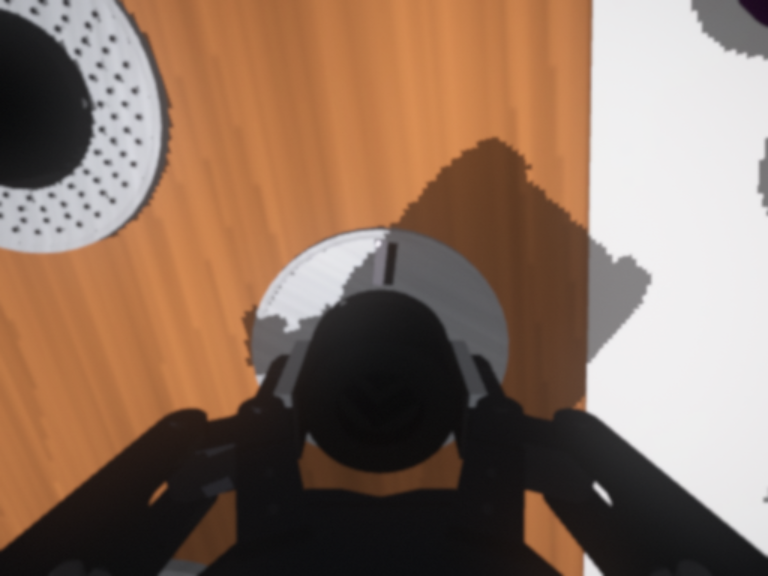

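```bash
python3 -m pendant '[{"tx":0,"ty":0,"tz":-20,"wx":0,"wy":0,"wz":0},{"tx":0,"ty":0,"tz":-35,"wx":0,"wy":0,"wz":0},{"tx":5,"ty":12,"tz":-30,"wx":0,"wy":0,"wz":0},{"tx":10,"ty":27,"tz":-10,"wx":0,"wy":0,"wz":0},{"tx":15,"ty":37,"tz":0,"wx":0,"wy":0,"wz":0},{"tx":15,"ty":37,"tz":0,"wx":0,"wy":0,"wz":0},{"tx":15,"ty":37,"tz":0,"wx":0,"wy":0,"wz":0},{"tx":15,"ty":37,"tz":0,"wx":0,"wy":0,"wz":0},{"tx":15,"ty":37,"tz":0,"wx":0,"wy":0,"wz":0},{"tx":15,"ty":37,"tz":0,"wx":0,"wy":0,"wz":0},{"tx":15,"ty":37,"tz":0,"wx":0,"wy":0,"wz":0},{"tx":13,"ty":35,"tz":0,"wx":0,"wy":0,"wz":0}]'
python3 -m pendant '[{"tx":0,"ty":0,"tz":0,"wx":0,"wy":0,"wz":0},{"tx":0,"ty":0,"tz":0,"wx":0,"wy":0,"wz":0},{"tx":0,"ty":0,"tz":0,"wx":0,"wy":0,"wz":0}]'
python3 w.py w12 "[.666,-.13,.008]"
```

```text
clock: 13.28
eef_pos: [0.6644, -0.1294, 0.1197]
tcp_rot: [3.141, 0.001, -0.222]
wrist_force: [0.7, -0.4, -2.9]
gripper_width: 0.546
clock: 13.53
eef_pos: [0.6644, -0.1263, 0.1196]
tcp_rot: [-3.141, 0.001, -0.221]
wrist_force: [-0.2, 2.5, -3.6]
gripper_width: 0.543
13.5333 [ 0.6644 -0.1263  0.1196] [-3.1406e+00  1.2000e-03 -2.2130e-01]
[385.26812803 276.80987452]
```

View pics/w12.png

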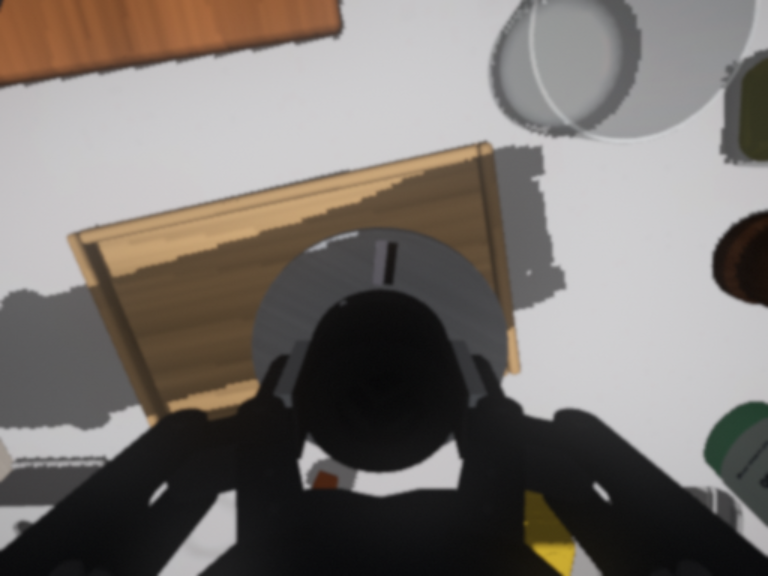

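```bash
python3 - <<'E'
from h import *
d=np.load("w12.npy",allow_pickle=True).item()
A,B,C=[ray(d,u/1.5,v/1.5,.022) for u,v in((68,236),(490,143),(520,373))]
print(A,B,C,np.linalg.norm(A-B),np.linalg.norm(B-C))
ex=(B-A)/np.linalg.norm(B-A); ey=np.array([-ex[1],ex[0],0]); print("yaw",np.arctan2(ex[1],ex[0]))
m=(A+B)/2-.073*ey; print("centre",m)
bias=np.array([-.0012,.0008,0])
for s in(57,-57):
  p=m+s/1000*ex+bias; p[2]=.119; print(p); goal(p,-.222)
E
```

```text
[ 0.49333401 -0.06125213  0.022     ] [ 0.73841011 -0.06394159  0.022     ] [ 0.73712421 -0.20777875  0.022     ] 0.24509084983666915 0.14384290126355087
yaw -0.010973556316508414
centre [ 0.61507101 -0.13559247  0.022     ]
[ 0.67086757 -0.13541795  0.119     ]
shift tool mm [8.4 8.9 0.8] turn [-0.001  0.001  0.003] pos [ 0.6646 -0.1249  0.1198] rot [-3.1403e+00  1.0000e-03 -2.1920e-01] clk 13.58
[ 0.55687444 -0.13416699  0.119     ]
shift tool mm [-103.1   32.4    0.9] turn [-0.001  0.001  0.003] pos [ 0.6646 -0.1249  0.1198] rot [-3.1403e+00  1.0000e-03 -2.1920e-01] clk 13.58
```

```bash
python3 -m pendant '[{"tx":4,"ty":5,"tz":10,"wx":0,"wy":0,"wz":0},{"tx":3,"ty":4,"tz":15,"wx":0,"wy":0,"wz":0},{"tx":0,"ty":0,"tz":25,"wx":0,"wy":0,"wz":0},{"tx":0,"ty":0,"tz":20,"wx":0,"wy":0,"wz":0},{"tx":0,"ty":0,"tz":12,"wx":0,"wy":0,"wz":0},{"tx":0,"ty":0,"tz":0,"wx":0,"wy":0,"wz":0},{"tx":0,"ty":0,"tz":0,"wx":0,"wy":0,"wz":0},{"tx":0,"ty":0,"tz":0,"wx":0,"wy":0,"wz":0}]'
python3 w.py w13 "[.6695,-.135,.008]"
```

```text
clock: 14.25
eef_pos: [0.6705, -0.1368, 0.0393]
tcp_rot: [-3.141, -0.002, -0.221]
wrist_force: [0.1, -0.7, -1.9]
gripper_width: 0.544
14.25 [ 0.6705 -0.1368  0.0393] [-3.1412e+00 -1.7000e-03 -2.2050e-01]
[378.79168842 321.06591816]
```

View pics/w13.png

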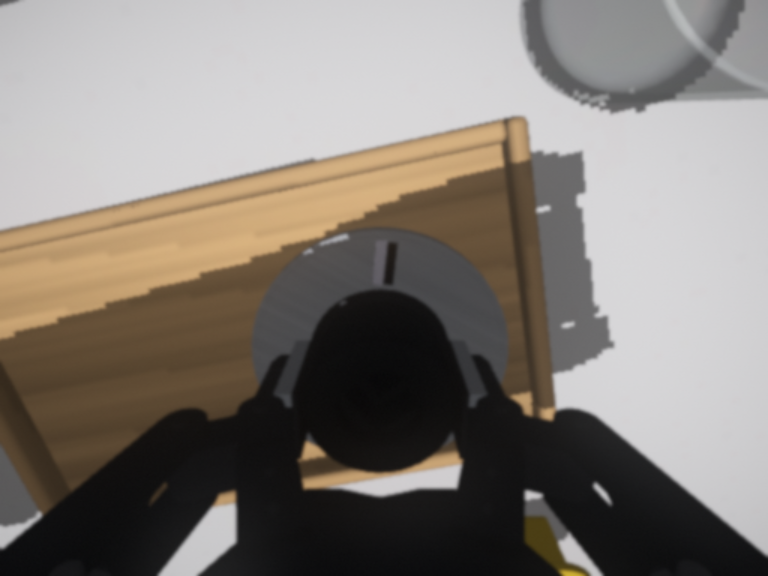

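The disc lies inside the walls: its right rim is at col 508 and the inner wall at about col 522. I'll lower it.

```bash
python3 -m pendant '[{"tx":-1,"ty":0,"tz":8,"wx":0,"wy":0,"wz":0},{"tx":0,"ty":0,"tz":6,"wx":0,"wy":0,"wz":0},{"tx":0,"ty":0,"tz":3,"wx":0,"wy":0,"wz":0},{"tx":0,"ty":0,"tz":0,"wx":0,"wy":0,"wz":0}]'
python3 -m pendant '[{"tx":0,"ty":0,"tz":1.5,"wx":0,"wy":0,"wz":0},{"tx":0,"ty":0,"tz":1,"wx":0,"wy":0,"wz":0},{"tx":0,"ty":0,"tz":0,"wx":0,"wy":0,"wz":0}]'
```

```text
clock: 14.63
eef_pos: [0.6678, -0.1368, 0.02]
tcp_rot: [3.141, 0.002, -0.221]
wrist_force: [0.2, 0.0, -2.4]
gripper_width: 0.545
clock: 14.88
eef_pos: [0.6689, -0.1368, 0.0195]
tcp_rot: [3.142, -0.001, -0.221]
wrist_force: [-2.6, -1.2, 2.9]
gripper_width: 0.549
```

```bash
python3 -m pendant '[{"tx":0,"ty":0,"tz":0,"wx":0,"wy":0,"wz":0},{"tx":0,"ty":0,"tz":0,"wx":0,"wy":0,"wz":0},{"tx":0,"ty":0,"tz":0,"wx":0,"wy":0,"wz":0},{"tx":0,"ty":0,"tz":-15,"wx":0,"wy":0,"wz":0},{"tx":0,"ty":0,"tz":-35,"wx":0,"wy":0,"wz":0},{"tx":0,"ty":0,"tz":-40,"wx":0,"wy":0,"wz":0},{"tx":0,"ty":0,"tz":-35,"wx":0,"wy":0,"wz":0},{"tx":-14,"ty":-22,"tz":-10,"wx":0,"wy":0,"wz":0},{"tx":-21,"ty":-32,"tz":0,"wx":0,"wy":0,"wz":0},{"tx":-22,"ty":-33,"tz":0,"wx":0,"wy":0,"wz":0},{"tx":-22,"ty":-33,"tz":0,"wx":0,"wy":0,"wz":0},{"tx":-22,"ty":-33,"tz":0,"wx":0,"wy":0,"wz":0}]' -0.6
python3 -m pendant '[{"tx":-22,"ty":-33,"tz":0,"wx":0,"wy":0,"wz":0},{"tx":-22,"ty":-33,"tz":0,"wx":0,"wy":0,"wz":0},{"tx":-22,"ty":-33,"tz":0,"wx":0,"wy":0,"wz":0},{"tx":-22,"ty":-33,"tz":0,"wx":0,"wy":0,"wz":0},{"tx":-22,"ty":-33,"tz":0,"wx":0,"wy":0,"wz":0},{"tx":-22,"ty":-33,"tz":0,"wx":0,"wy":0,"wz":0},{"tx":-18,"ty":-28,"tz":0,"wx":0,"wy":0,"wz":0},{"tx":0,"ty":0,"tz":0,"wx":0,"wy":0,"wz":0},{"tx":0,"ty":0,"tz":0,"wx":0,"wy":0,"wz":0},{"tx":0,"ty":0,"tz":0,"wx":0,"wy":0,"wz":0}]'
python3 w.py w14 "[.508,.343,.057]"
```

```text
clock: 15.88
eef_pos: [0.6031, 0.0363, 0.1554]
tcp_rot: [-3.141, -0.002, -0.221]
wrist_force: [0.6, 1.2, -0.3]
gripper_width: 0.796
clock: 16.72
eef_pos: [0.5073, 0.2877, 0.1546]
tcp_rot: [-3.142, -0.001, -0.221]
wrist_force: [0.3, -0.5, 0.4]
gripper_width: 0.799
16.7167 [0.5073 0.2877 0.1546] [-3.1416e+00 -1.2000e-03 -2.2080e-01]
[360.69730172 186.06616187]
```

View pics/w14.png

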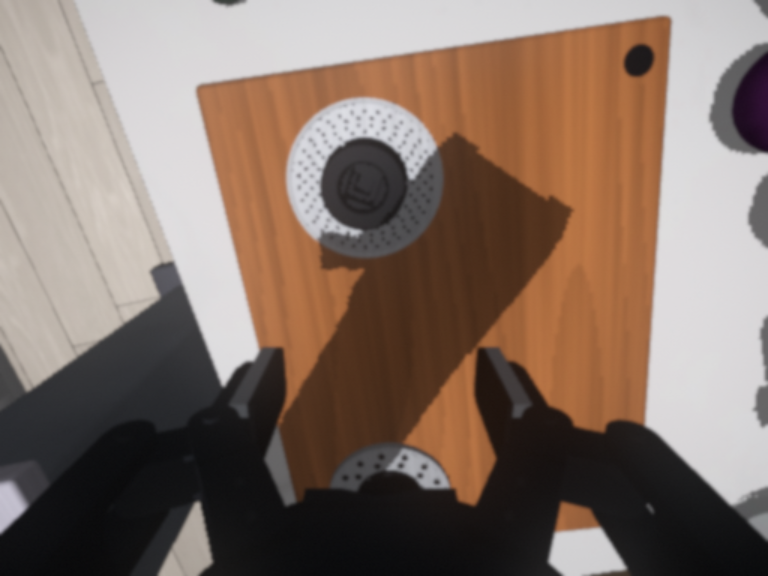

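```bash
python3 - <<'E'
from h import *
d=np.load("w14.npy",allow_pickle=True).item()
h=ray(d,363/1.5,185/1.5,.057); dc=ray(d,364.5/1.5,178/1.5,.02); print(h,dc)
c=(h+dc)/2+[-.0012,.0008,0]; print(c)
goal([c[0],c[1],.025],-.222)
E
```

```text
[0.50938563 0.3432858  0.057     ] [0.50923726 0.34420641 0.02      ]
[0.50811144 0.3445461  0.0385    ]
shift tool mm [-12.6 -56.5 129.3] turn [ 0.    -0.001 -0.001] pos [0.5078 0.2867 0.1543] rot [ 3.1413e+00 -1.1000e-03 -2.2270e-01] clk 16.77
```

```bash
python3 -m pendant '[{"tx":-6,"ty":-27,"tz":0,"wx":0,"wy":0,"wz":0},{"tx":-6.6,"ty":-29.5,"tz":28,"wx":0,"wy":0,"wz":0},{"tx":0,"ty":0,"tz":35,"wx":0,"wy":0,"wz":0},{"tx":0,"ty":0,"tz":30,"wx":0,"wy":0,"wz":0},{"tx":0,"ty":0,"tz":24,"wx":0,"wy":0,"wz":0},{"tx":0,"ty":0,"tz":10,"wx":0,"wy":0,"wz":0},{"tx":0,"ty":0,"tz":0,"wx":0,"wy":0,"wz":0},{"tx":0,"ty":0,"tz":0,"wx":0,"wy":0,"wz":0},{"tx":0,"ty":0,"tz":0,"wx":0,"wy":0,"wz":0}]'
```

```text
clock: 17.52
eef_pos: [0.5084, 0.3462, 0.0288]
tcp_rot: [-3.139, -0.002, -0.222]
wrist_force: [0.4, 0.9, 0.5]
gripper_width: 0.797
```

```bash
python3 -m pendant '[{"tx":0,"ty":1,"tz":2,"wx":0,"wy":0,"wz":0},{"tx":0,"ty":0,"tz":0,"wx":0,"wy":0,"wz":0}]'
python3 -m pendant '[{"tx":0,"ty":0,"tz":0,"wx":0,"wy":0,"wz":0},{"tx":0,"ty":0,"tz":0,"wx":0,"wy":0,"wz":0},{"tx":0,"ty":0,"tz":0,"wx":0,"wy":0,"wz":0},{"tx":0,"ty":0,"tz":0,"wx":0,"wy":0,"wz":0}]' 1 80
python3 w.py w15 "[.508,.3445,.057]"
```

```text
clock: 17.68
eef_pos: [0.5076, 0.3451, 0.0261]
tcp_rot: [-3.14, -0.002, -0.221]
wrist_force: [-0.2, 0.0, -0.1]
gripper_width: 0.8
clock: 18.02
eef_pos: [0.5076, 0.3452, 0.0261]
tcp_rot: [-3.14, -0.002, -0.221]
wrist_force: [0.5, -1.6, 7.2]
gripper_width: 0.549
18.0167 [0.5076 0.3452 0.0261] [-3.1404e+00 -1.8000e-03 -2.2130e-01]
[385.10729382 408.67320363]
```

View pics/w15.png

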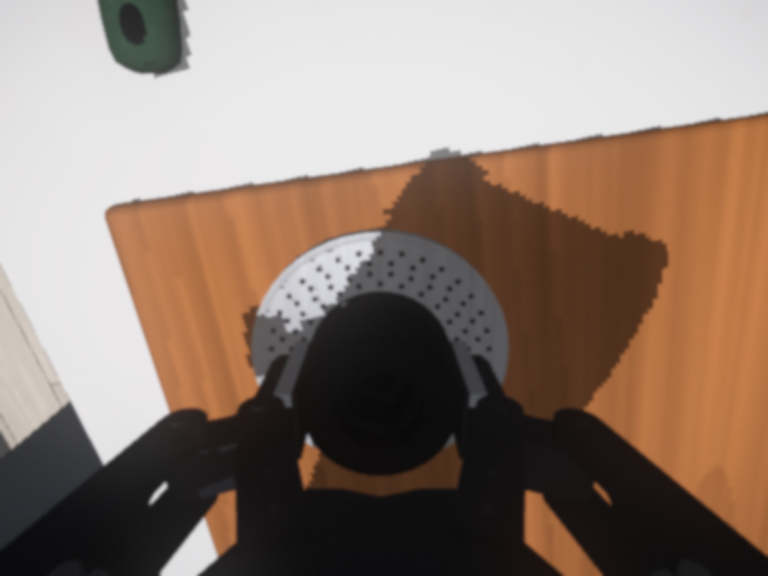

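```bash
python3 -m pendant '[{"tx":0,"ty":0,"tz":-20,"wx":0,"wy":0,"wz":0},{"tx":0,"ty":0,"tz":-38,"wx":0,"wy":0,"wz":0},{"tx":0,"ty":0,"tz":-38,"wx":0,"wy":0,"wz":0},{"tx":5,"ty":5,"tz":-36,"wx":0,"wy":0,"wz":0},{"tx":15,"ty":18,"tz":-18,"wx":0,"wy":0,"wz":0},{"tx":24,"ty":31,"tz":0,"wx":0,"wy":0,"wz":0},{"tx":24,"ty":31,"tz":0,"wx":0,"wy":0,"wz":0},{"tx":24,"ty":31,"tz":0,"wx":0,"wy":0,"wz":0},{"tx":24,"ty":31,"tz":0,"wx":0,"wy":0,"wz":0},{"tx":24,"ty":31,"tz":0,"wx":0,"wy":0,"wz":0},{"tx":23,"ty":35,"tz":0,"wx":0,"wy":0,"wz":0},{"tx":0,"ty":35,"tz":0,"wx":0,"wy":0,"wz":0}]'
python3 -m pendant '[{"tx":-1,"ty":36,"tz":0,"wx":0,"wy":0,"wz":0},{"tx":-2,"ty":36,"tz":0,"wx":0,"wy":0,"wz":0},{"tx":-2,"ty":36,"tz":0,"wx":0,"wy":0,"wz":0},{"tx":-2,"ty":36,"tz":0,"wx":0,"wy":0,"wz":0},{"tx":-2,"ty":36,"tz":10,"wx":0,"wy":0,"wz":0},{"tx":-2,"ty":24,"tz":20,"wx":0,"wy":0,"wz":0},{"tx":0,"ty":6,"tz":25,"wx":0,"wy":0,"wz":0},{"tx":0,"ty":0,"tz":0,"wx":0,"wy":0,"wz":0},{"tx":0,"ty":0,"tz":0,"wx":0,"wy":0,"wz":0},{"tx":0,"ty":0,"tz":0,"wx":0,"wy":0,"wz":0}]'
python3 w.py w16 "[.5555,-.135,.008]"
```

```text
clock: 19.07
eef_pos: [0.6136, 0.0634, 0.1737]
tcp_rot: [3.141, -0.0, -0.224]
wrist_force: [-0.1, -1.3, -3.9]
gripper_width: 0.543
clock: 19.9
eef_pos: [0.5554, -0.1331, 0.1208]
tcp_rot: [-3.14, -0.001, -0.219]
wrist_force: [0.3, -0.0, -2.8]
gripper_width: 0.546
19.9 [ 0.5554 -0.1331  0.1208] [-3.1402e+00 -8.0000e-04 -2.1850e-01]
[381.89540643 274.12944807]
```

View pics/w16.png

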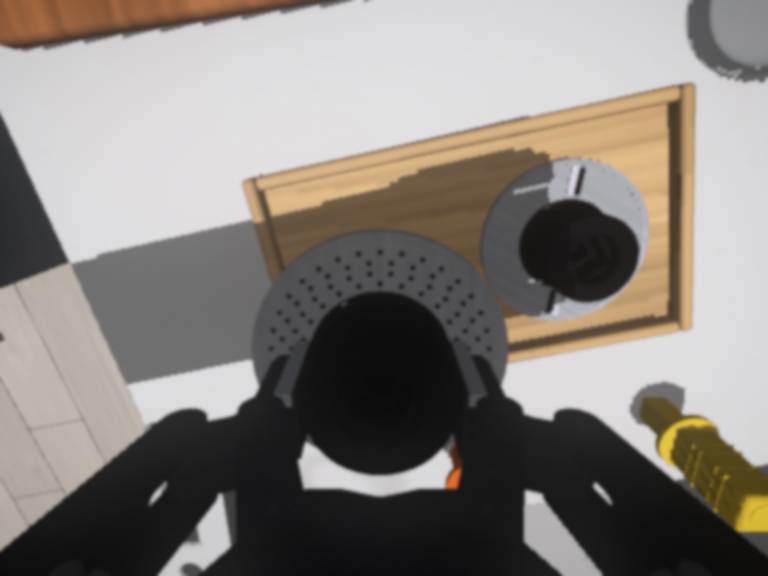

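```bash
python3 - <<'E'
from h import *
d=np.load("w16.npy",allow_pickle=True).item()
A,B,C=[ray(d,u/1.5,v/1.5,.022) for u,v in((245,182),(693,84),(690,330))]
print(A,B,C,np.linalg.norm(A-B),np.linalg.norm(B-C))
ex=(B-A)/np.linalg.norm(B-A); ey=np.array([-ex[1],ex[0],0])
print("disc c", [ray(d,u/1.5,v/1.5,.013) for u,v in((564,239),)])
p=A+.067*ex-.073*ey+[-.001,.0008,0]; print(p); goal([p[0],p[1],.12],-.22)
E
```

```text
[ 0.49335616 -0.06154224  0.022     ] [ 0.73764599 -0.06445126  0.022     ] [ 0.7360928  -0.20817744  0.022     ] 0.2443071416613537 0.14373457245548396
disc c [array([ 0.66790927, -0.13570815,  0.013     ])]
[ 0.55848219 -0.13453485  0.022     ]
shift tool mm [2.9 1.  1.4] turn [-0.001 -0.002  0.002] pos [ 0.5559 -0.1329  0.1214] rot [-3.1404e+00 -2.1000e-03 -2.1800e-01] clk 19.95
```

```bash
python3 -m pendant '[{"tx":1,"ty":2,"tz":15,"wx":0,"wy":0,"wz":0},{"tx":0,"ty":0,"tz":25,"wx":0,"wy":0,"wz":0},{"tx":0,"ty":0,"tz":25,"wx":0,"wy":0,"wz":0},{"tx":0,"ty":0,"tz":15,"wx":0,"wy":0,"wz":0},{"tx":0,"ty":0,"tz":0,"wx":0,"wy":0,"wz":0},{"tx":0,"ty":0,"tz":0,"wx":0,"wy":0,"wz":0},{"tx":0,"ty":0,"tz":0,"wx":0,"wy":0,"wz":0}]'
python3 w.py w17 "[.5565,-.135,.008]"
```

```text
clock: 20.53
eef_pos: [0.5569, -0.1364, 0.0418]
tcp_rot: [-3.141, -0.003, -0.22]
wrist_force: [-0.2, -0.4, -2.1]
gripper_width: 0.551
20.5333 [ 0.5569 -0.1364  0.0418] [-3.1412 -0.0032 -0.2196]
[380.27437647 319.15072551]
```

View pics/w17.png

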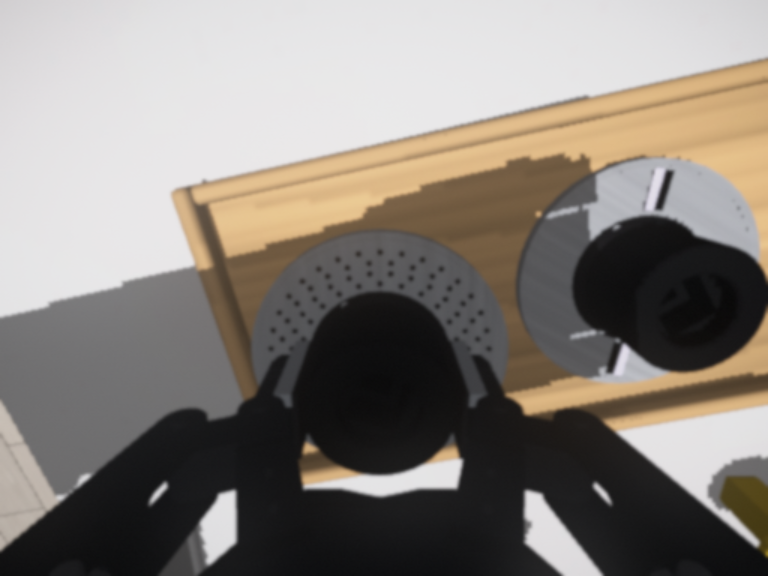

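There is a clear gap on both sides, a bit tighter on the left (rim at 252, wall foot near 240). I'll shift +1.5 mm and set it down.

```bash
python3 -m pendant '[{"tx":1.5,"ty":0,"tz":8,"wx":0,"wy":0,"wz":0},{"tx":0,"ty":0,"tz":7,"wx":0,"wy":0,"wz":0},{"tx":0,"ty":0,"tz":4,"wx":0,"wy":0,"wz":0},{"tx":0,"ty":0,"tz":0,"wx":0,"wy":0,"wz":0}]'
python3 -m pendant '[{"tx":0,"ty":0,"tz":1.5,"wx":0,"wy":0,"wz":0},{"tx":0,"ty":0,"tz":1,"wx":0,"wy":0,"wz":0},{"tx":0,"ty":0,"tz":0,"wx":0,"wy":0,"wz":0}]'
```

```text
clock: 20.92
eef_pos: [0.5558, -0.1375, 0.0195]
tcp_rot: [-3.141, 0.002, -0.221]
wrist_force: [0.6, 0.7, -3.3]
gripper_width: 0.55
clock: 21.17
eef_pos: [0.5565, -0.1376, 0.0191]
tcp_rot: [3.141, 0.0, -0.221]
wrist_force: [-4.7, 0.4, 5.9]
gripper_width: 0.546
```

```bash
python3 -m pendant '[{"tx":0,"ty":0,"tz":0,"wx":0,"wy":0,"wz":0},{"tx":0,"ty":0,"tz":0,"wx":0,"wy":0,"wz":0},{"tx":0,"ty":0,"tz":0,"wx":0,"wy":0,"wz":0},{"tx":0,"ty":0,"tz":-15,"wx":0,"wy":0,"wz":0},{"tx":0,"ty":0,"tz":-35,"wx":0,"wy":0,"wz":0},{"tx":0,"ty":0,"tz":-40,"wx":0,"wy":0,"wz":0},{"tx":0,"ty":0,"tz":-40,"wx":0,"wy":0,"wz":0},{"tx":0,"ty":0,"tz":-40,"wx":0,"wy":0,"wz":0},{"tx":5,"ty":20,"tz":-20,"wx":0,"wy":0,"wz":0},{"tx":0,"ty":20,"tz":0,"wx":0,"wy":0,"wz":0},{"tx":0,"ty":0,"tz":0,"wx":0,"wy":0,"wz":0},{"tx":0,"ty":0,"tz":0,"wx":0,"wy":0,"wz":0}]' -0.6
python3 w.py w18 "[.469,.092,.057]"
python3 - <<'E'
from h import *
d=get("top"); cv2.imwrite("pics/top18.png",cv2.resize(d["image"][150:280,130:330,::-1],None,fx=4,fy=4,interpolation=cv2.INTER_CUBIC))
d=get("scene"); cv2.imwrite("pics/sc18.png",cv2.resize(d["image"][150:290,150:390,::-1],None,fx=3.3,fy=3.3,interpolation=cv2.INTER_CUBIC))
E
```

```text
clock: 22.17
eef_pos: [0.5524, -0.1794, 0.2083]
tcp_rot: [3.141, -0.0, -0.224]
wrist_force: [0.6, 0.5, -0.2]
gripper_width: 0.799
22.1667 [ 0.5524 -0.1794  0.2083] [ 3.1411e+00 -4.0000e-04 -2.2390e-01]
[ 118.62676684 -186.26995098]
```

View pics/w18.png

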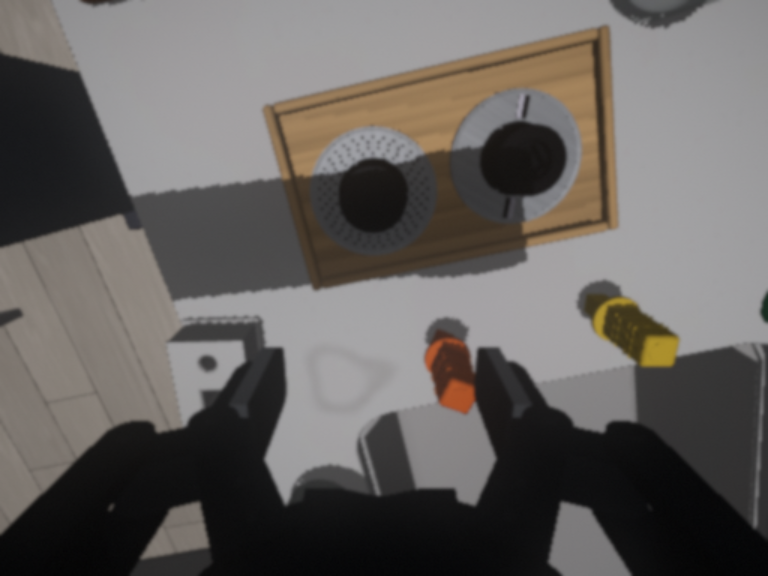

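View pics/top18.png

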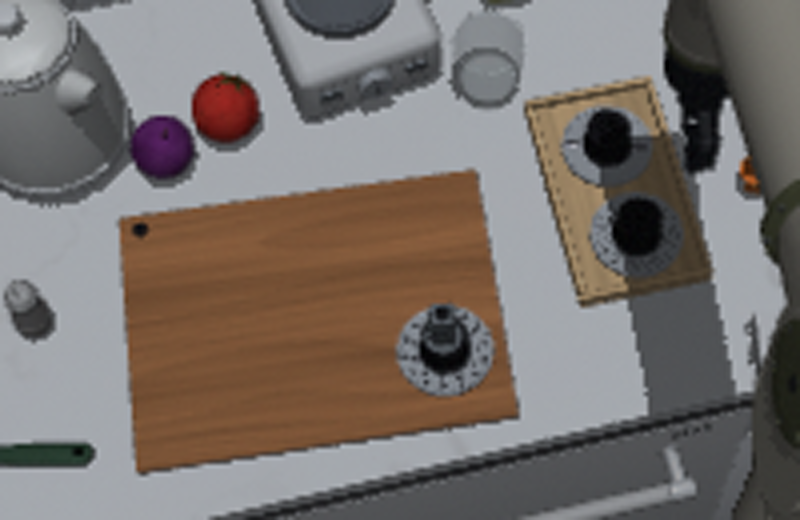

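View pics/sc18.png

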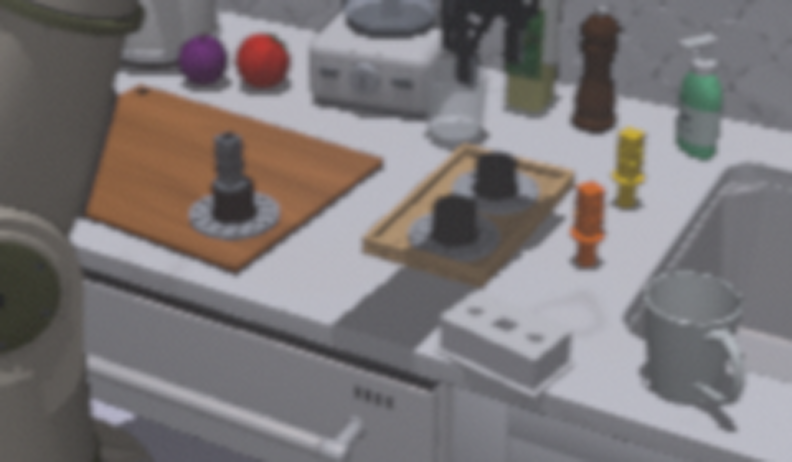

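Both odd discs lie flat in the tray, at wrist-camera pixels (373,190) and (516,154). The stem stands upright in disc a on the board with its collar on the hub, the bystanders are where they were, and the gripper is clear.

```bash
python3 -c "
from workcell import arm
print(arm.get_state()['joint_velocities'].round(4)); print(arm.sign_off())"
```

```text
[-0.0056  0.0016 -0.0027 -0.002  -0.      0.0003  0.0015]
the job is handed in; nothing more can be done
None
```

The job is handed in at about 22 s on the robot's clock: disc a (two rings of large holes) is the one that fits, and the stem now stands in it on the board. I read the socket's angle from the wrist camera and tried the stem there first. It caught on the bush edge at about 22 N, and small turns didn't free it. A 0.8 mm shift did, and it went in freely until the collar met the hub, 25.5 mm below where it had caught. The highest force I read was 23 N, well under your 5 kg limit.

I didn't try the stem in discs b and c, because a disc that takes the stem all the way can only be the right one. Both now lie flat in the tray; I lowered each until it touched the floor lightly before letting go.

In the last pictures from all three cameras:
- **Stem:** upright in disc a, with its collar down on the hub.
- **Discs b and c:** flat inside the tray walls, with a gap between them.
- **Everything else in view:** where it was, with the gripper clear of everything.

Two things didn't go to plan:
- **Refused moves:** my first two move commands were rejected for wrong row format, and nothing moved.
- **Camera disagreement:** the top camera's positions were up to about 7 mm off the wrist camera's, so I used the wrist camera with contact checks.

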